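# Fit the battery pack into the emergency lantern

## Task

Fit the lantern's battery pack into the open bay on its back: put its contact end in first, low against the sprung contacts, press them back and rock the tongue end down until the pack lies flat on the bay's floor, and then slide the catch fully over the tongue to lock it. Feel your way in and do not force it, since the case and the contacts bend under a hard push, and leave the other things on the counter where they are.

Things in the scene. Friction and masses are not known exactly. Their poses are not given: they have to be found in the camera images.
- pack_center (a point): Centre (half-way up and along) of the lantern's battery pack: loose grey hard-plastic block, paper label on top, 82 mm long over all (x), 42 wide (y), 40 high (z), about 0.2 kg, lying right way up. Its -x end is the contact end: flat, two small brass contacts low down. At the +x end the last 10 mm is a low tongue 26 mm wide, 12 mm high, level with the underside.
- pack: The battery pack itself: origin at the middle of its underside, 20 mm below pack_center, same axes. The full-height block is the 72 mm towards its -x end.
- lantern: White plastic LED emergency lantern lying on its clear lens, 215 x 124 mm, flat top 44 mm above the counter, grey loop handle at its +x end reaching 165 mm from this point. It stands firm. In its top sits the grey battery carrier with the bay, long axis x, its rim level with the top. Origin on the counter under the case's bay opening, 46 mm below and 1 mm to the +x side of bay_mid; same axes.
- bay_mid (a point): Point fixed to the case, where pack_center would rest (axes agreeing) if the carrier were centred. But the carrier is screwed down through slotted holes: it, with the bay, springs and catch, may sit up to 5 mm off either way along x, which is not given, to be felt (or seen). Bay: 18 mm deep, floor 20 mm below this point, 44 mm wide, 3 mm bevel along the rims of its long sides.
- bay_end (a point): Middle of the foot of the bay's +x end wall, for a centred carrier (41 mm from bay_mid); the tongue's end rests against it when the pack is home. Facing it, 84 mm off at the -x end, stand solid stops 8 mm high, so the pack has 2 mm of play both lengthwise and sideways, with the springs right back.
- springs (a point): Face of the two bowed brass contact springs at the middle of the bay's -x end, untouched, for a centred carrier: 6 mm above the bay floor, 5.5 mm inside where the seated pack's contact end comes. They give only towards -x, 7.5 mm in all, about 0.8 N per mm, then the pack meets the solid stops. So the pack cannot go in flat from above. Let go, they push it towards +x.
- catch (a joint): Black sliding catch in the carrier's top beyond the bay's +x end: 0 drawn back, 0.009 (m) fully over the tongue. It moves towards the bay's -x, stiffly (about 2 N), and stays put. Its underside passes 2 mm above the tongue of a seated pack, so it cannot go over one that is not down.
- catch_nub (a point): Centre of the catch's thumb nub for a drawn-back catch and a centred carrier (this point is fixed to the case): a ridge 7 mm (x) by 24 mm (y), 10 mm high above the flat top; this point is 5 mm above that top. With the pack home the nub's centre is 61.5 mm to the +x side of pack_center. The top behind it is clear for 50 mm.
- torch_pack: bystander: small torch battery, grey block 56 x 30 x 22 mm, no tongue (not the lantern's pack); origin on the counter under its middle
- stapler: bystander: blue metal press-button stapler, 130 x 36 x 60 mm; origin on the counter under its middle
- mallet: bystander: small wooden mallet lying down, 235 mm long, round head 54 x 80 mm; origin on the counter under its middle
- pliers: bystander: chrome pliers lying flat, 180 mm long, 12 mm thick; origin on the counter under its middle
- nozzle: bystander: green plastic spray nozzle standing on its collar, 56 mm high; origin on the counter under its middle
- dabba: bystander: empty stainless steel dabba, open, 105 mm across, 65 mm high; origin on the counter under its middle

How it is judged:
By the outcome, as a careful person would: the job done as asked, in the order asked, and still so for the second after the job is handed in, with the robot touching nothing.
It also fails if it takes over 70 s, if anything falls off the work surface, if the arm or the gripper's body presses on something with over 40 N, if the wrist force passes 120 N, or if a joint passes its speed limit or range.

## Robot

A 7-joint arm with a two-finger parallel gripper is mounted at the origin on the work surface. World frame = base frame: x ahead of the robot, y to its left, z up, the work surface at z = 0. Lengths are in mm, angles in degrees, forces in N, time in s.
With the tool pointing down it reaches from about 425 to 825 mm from the base axis. Payload 3.6 kg.
Tool frame: the origin (TCP) lies at the very end of the fingers, on their centre line; the grasp point (between the pads) lies r.grasp_offset behind it (r.grasp_offset is the distance from the TCP to the grasp point, in mm); z points along the fingers, y is the direction in which the jaws open and shut (so a half turn about z gives the same grasp; the last joint's range is limited). The gripper opens to 85 mm and grips with 20 to 120 N. Pads are 22 mm wide; open, the fingers measure 114 mm over their backs; the gripper's body (76 mm by 85 mm) begins 54 mm behind the grasp point. The pads swing forward as they close: fully open they stand 13 mm farther back than shut.
Start: joints at [70.101, 35.231, -0.722, 81.555, 0.464, 63.22, -2.315], TCP at [204.973, -616.805, 231.297] pointing down, gripper open.
Joint ranges: [-178.69, 178.69], [-17.37, 117.87], [-77.05, 75.6], [15.02, 138.74], [-78.02, 258.01], [0.78, 113.62], [-162.83, 162.83]. Speed limits (degrees/s): [159.86, 159.86, 180, 180, 180, 180, 180].

## Interface

Orientations are given as [roll, pitch, yaw] about the fixed x, y, z axes, in that order (R = Rz(yaw) Ry(pitch) Rx(roll)).
In Python, from cell import r gives the robot as it stands.
- The arm moves only by the tool play_rows, never from a script. Its argument "series" is text: rows parted by semicolons, each of 7 numbers parted by spaces: the shift along the world's x, y, z in mm, then the turn, a rotation vector about the world's x, y, z in degrees, then the finger opening in mm, from 0 to 85.4. In form: dx dy dz rx ry rz gripper; .... A call has 1 to 5 rows; each row shifts and turns the pose as measured when the row begins; what a row does not reach is not made up. A row lasts 1/12 s, in which the tool goes at most 41.7 mm and 7.16 degrees, less where a joint would pass 70% of its speed; a pose out of reach is approached as far as the arm can. A call is refused whole if a number of a shift passes 41.7 or a number of a turn 7.16, either way. A call with a gripper value outside its range is refused whole. The fingers move at their own pace and stop on an object; the grip force is fixed at half the most. Time passes only in rows, so rows that do not move let the fingers close. It gives the time, the measured TCP pose, the force and the opening at its end, in the units of the state.
- r.get_state(): the state, without advancing time (a new reading comes with each control period).
- r.get_image(name): name is "scene" or "top" or "wrist"; returns (picture, depth): 400x640x3 uint8, red, green, blue; 400x640 float32, mm along the optical axis (not along the pixel's ray), 0 where there is no reading.
- r.get_calibration(name): a dict with "mtx" (3x3 intrinsics, pixels), "R" (3x3) and "t" (3): a world point X has camera coordinates R X + t. Camera axes: x right, y down, z forward; pixel columns grow to the right and rows downward; lengths in mm; the calibration is good to about 2 mm. A picture is of the moment at which its call begins: read the wrist's pose just before it. get_calibration takes no time and is no camera call; for the wrist camera it gives the pose at the moment of the call.
- r.hand_in(): hands the job in, once; it reports no verdict.
Trained networks look in the newest picture that a camera, given by its name, has taken for a name from the list of things; names that differ only in an ending like _2 or _b are one class to them, and where a whole thing is asked for, a point or a joint stands for the part that bears it (a point fixed in the world has none). Each returns a list of dicts, best first, with "confidence" (0 to 1); they miss things now and then, are a little off and sometimes report something else, mostly with a low value. They report only what shows in the picture. A call takes as long as a camera call.
- r.look_for(camera, query): "position" ([x, y, z] in mm, in world coordinates, good to about 4 mm: the middle of the surface that is visible of it).
- r.outline_of(camera, query): "pixels" (400x640 bool, what is visible of it).
The state is a dict: "time_s": time; "q": joint angles; "qvel": joint speeds; "tau": joint torques, N m; "tool_pos": TCP position; "eef_rot": TCP orientation; "ft_force": force on the tool from outside, world axes, zero at the start; "wrist_torque": the same for the moment, N m; "opening": finger opening in mm.
Only numpy, scipy, OpenCV 4.12 (cv2) and the standard library are available. Lean on these libraries where they do the work, as an engineer would, in place of code of your own. Each camera call takes 0.05 s, during which the arm holds its last target.

## Working session

There is one attempt and no reset: what is moved stays moved. The work goes in short steps, Python scripts to look and compute and a tool call to move; the robot and the scene stay as the last step left them, time stands still between calls to the robot, and variables do not carry over. Pictures are saved under pics/ and viewed, and the job is handed in when it is done.

Besides the shell and the picture viewer there is one more tool, called after "Call:" in YAML: its name, and indented under it one key for each argument. play_rows: Moves the arm, as the interface text tells. Its arguments: {"type":"object","properties":{"series":{"type":"string"}},"required":["series"]}

```bash
ls; mkdir -p pics
python3 - <<'E'
from cell import r
import cv2
s=r.get_state()
for k in s: print(k,s[k])
print(r.grasp_offset)
for c in ("scene","top"):
    im,d=r.get_image(c); cv2.imwrite(f"pics/{c}0.png",im[:,:,::-1])
    for n in ("pack","lantern","catch","torch_pack","springs"):
        print(c,n,[(p["position"],p["confidence"]) for p in r.look_for(c,n)][:3])
E
```

```text
pics
time_s 0.0
q [70.10274309 35.29236632 -0.72291165 81.64311957  0.46581915 63.21939591
 -2.31588542]
qvel [ 0.00138864  0.01064252 -0.00657349 -0.0045683  -0.02332163 -0.00734227
  0.00460075]
tau [-3.33629705e-04 -4.69223249e+01  2.59107957e-01 -1.71036959e+01
  9.92925663e-03  9.71523783e-03  4.36333210e-06]
tool_pos [ 204.69947848 -616.10312562  230.09246494]
eef_rot [-1.79848071e+02  3.78391277e-03  1.83824337e+01]
ft_force [-0.62589299 -0.9192053  -0.08611911]
wrist_torque [ 0.00518525 -0.02229946 -0.00085154]
opening 85.26124646689577
18.700000000000003
scene pack [([564.1, -358.8, 42.7], 0.72)]
scene lantern [([613.4, 187.1, 43.6], 0.85)]
scene catch [([639.1, 184.2, 43.3], 0.62), ([612.4, 184.4, 45.0], 0.5)]
scene torch_pack [([510.7, -144.4, 20.9], 0.61), ([679.3, -140.3, 44.9], 0.57)]
scene springs [([612.7, 185.7, 45.7], 0.65)]
top pack [([667.0, -132.4, 48.0], 0.72)]
top lantern [([605.8, 190.6, 45.7], 0.87)]
top catch [([637.3, 180.3, 44.7], 0.61)]
top torch_pack [([508.8, -145.1, 25.5], 0.71), ([670.7, -130.5, 47.6], 0.54)]
top springs [([490.9, 409.2, 4.9], 0.74), ([605.4, 189.5, 46.3], 0.63)]
```

View pics/scene0.png

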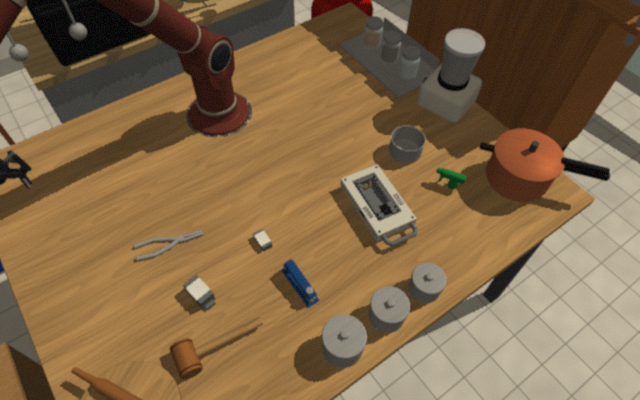

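View pics/top0.png

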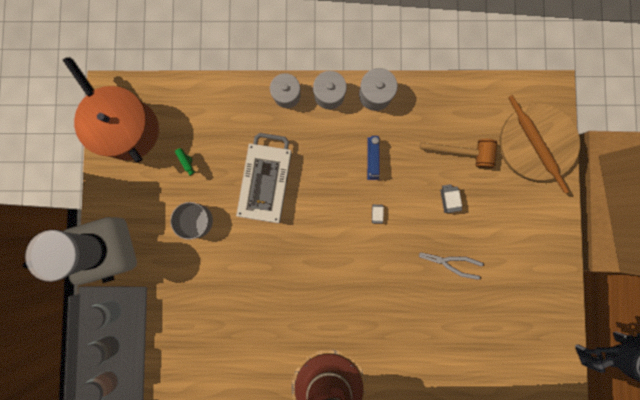

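```bash
cat > h.py <<'E'
import numpy as np,cv2
from cell import r
from scipy.spatial.transform import Rotation as Ro
def cloud(c):
    im,d=r.get_image(c); k=r.get_calibration(c)
    v,u=np.mgrid[0:400,0:640]; K=k["mtx"]
    P=np.stack([(u-K[0,2])/K[0,0]*d,(v-K[1,2])/K[1,1]*d,d],-1)
    W=(P-np.array(k["t"]))@np.array(k["R"])
    return im,d,W
def proj(c,X,k=None):
    k=k or r.get_calibration(c); p=np.array(k["R"])@np.array(X)+k["t"]; p=np.array(k["mtx"])@p
    return p[:2]/p[2]
def crop(im,x0,x1,y0,y1,name,s=None):
    c=im[y0:y1,x0:x1,::-1]; s=s or min(800/(x1-x0),600/(y1-y0))
    cv2.imwrite("pics/"+name+".png",cv2.resize(np.ascontiguousarray(c),None,fx=s,fy=s,interpolation=cv2.INTER_CUBIC))
E
python3 - <<'E'
from h import *
im,d,W=cloud("top")
a=cv2.resize(np.ascontiguousarray(im[125:235,220:310,::-1]),(400,489),interpolation=cv2.INTER_CUBIC)
b=cv2.resize(np.ascontiguousarray(im[165:235,420:490,::-1]),(400,400),interpolation=cv2.INTER_CUBIC)
o=np.zeros((489,800,3),np.uint8);o[:,:400]=a;o[:400,400:]=b;cv2.imwrite("pics/topz.png",o)
for n,f in (("lantern",1),("pack",1)):
  for p in r.outline_of("top",n)[:2]:
    m=p["pixels"]; print(n,p["confidence"],m.sum(), W[m].mean(0))
# pack by height
m=(W[...,2]>15)&(np.abs(W[...,0]-564)<70)&(np.abs(W[...,1]+358)<60)
q=W[m]; print(len(q),np.percentile(q[:,2],[5,50,95]))
t=q[q[:,2]>30]; print("pack top rect",cv2.minAreaRect(t[:,:2].astype(np.float32)), cv2.minAreaRect(q[:,:2].astype(np.float32)))
m=(W[...,2]>36)&(W[...,2]<52)&(np.abs(W[...,0]-610)<140)&(np.abs(W[...,1]-188)<100)
q=W[m];print(len(q),cv2.minAreaRect(q[:,:2].astype(np.float32)),np.median(q[:,2]))
E
```

```text
lantern 0.78 3461 [605.42873181 184.59218845  43.75987167]
pack 0.76 496 [ 550.69216498 -354.90445808   40.39133871]
426 [22.99130591 39.11505539 43.04750389]
pack top rect ((550.1392822265625, -360.8219909667969), (71.9857177734375, 44.766693115234375), 9.115050315856934) ((554.20556640625, -360.1695861816406), (80.22224426269531, 44.766693115234375), 9.11505126953125)
2458 ((615.1302490234375, 184.02908325195312), (126.9359130859375, 252.6319122314453), 80.82257843017578) 42.80850682091935
```

View pics/topz.png

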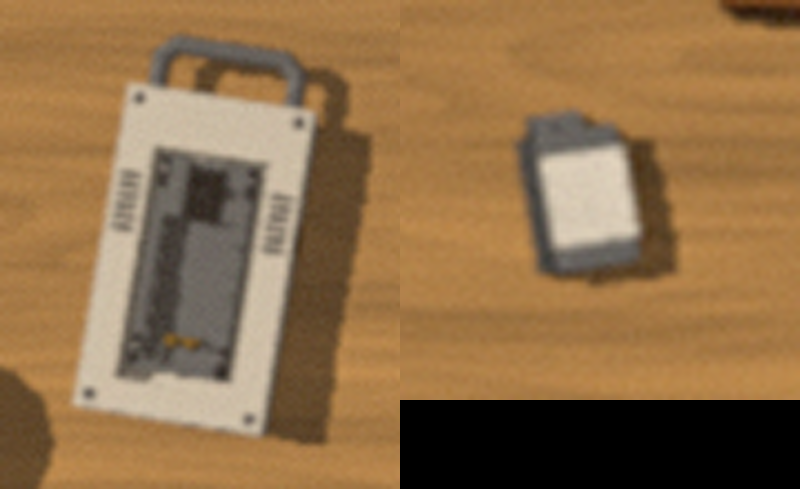

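Call:
play_rows:
  series: "38 26 0 0 0 -2 85;38 26 0 0 0 -2 85;38 26 0 0 0 -2 85;38 26 0 0 0 -2 85;38 26 0 0 0 -1.3 85"

```text
time_s: 1.17
tool_pos: [370.1, -501.2, 231.4]
eef_rot: [179.7, 0.7, 6.9]
ft_force: [0.9, -0.1, 0.9]
opening: 85.1
```

Call:
play_rows:
  series: "34 26 0 0 0 0 85;34 26 0 0 0 0 85;34 26 0 0 0 0 85;34 26 0 0 0 0 85;10 10 0 0 0 0 85"

```text
time_s: 1.58
tool_pos: [519.4, -382.4, 232.2]
eef_rot: [179.8, 0.3, 7.4]
ft_force: [1.0, 2.2, -0.5]
opening: 84.9
```

Run:
```python
from h import *
s=r.get_state();print(s["tool_pos"],s["eef_rot"],s["time_s"],s["ft_force"])
im,d,W=cloud("wrist")
crop(im,0,640,0,400,"w1")
print([(p["position"],p["confidence"]) for p in r.look_for("wrist","pack")])
np.savez("w1.npz",im=im,W=W,d=d)
k=r.get_calibration("wrist");print(k, -np.array(k["R"]).T@k["t"])
```

```text
[ 519.36861534 -382.38176384  232.17947644] [179.77597403   0.29282182   7.40167546] 1.5833 [ 0.99320514  2.2331707  -0.52313868]
[([557.2, -353.6, 35.7], 0.67)]
{'mtx': array([[333.82517569,   0.        , 320.9807848 ],
       [  0.        , 333.82517569, 200.23172852],
       [  0.        ,   0.        ,   1.        ]]), 'R': array([[ 0.12864815, -0.99167597,  0.00533117],
       [-0.94448991, -0.12088449,  0.30549264],
       [-0.30230525, -0.04433629, -0.95217951]]), 't': array([-449.59394372,  400.53688865,  518.50095136])} [ 592.88803999 -374.44440037  373.74177318]
```

View pics/w1.png

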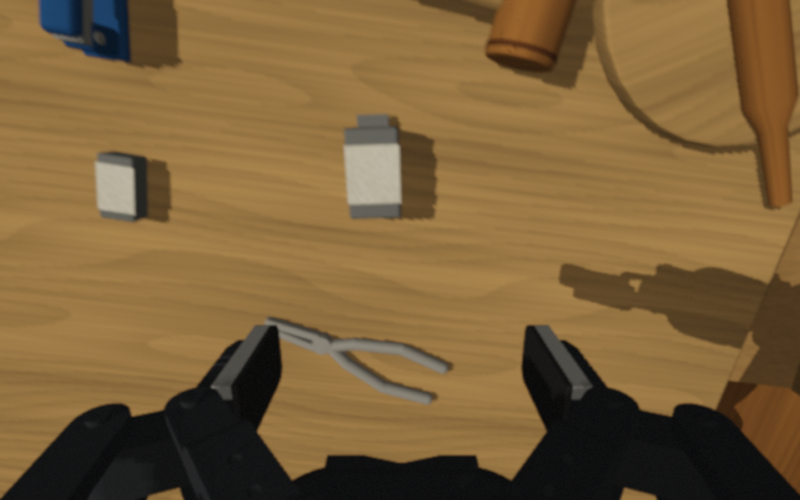

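```bash
cat >> h.py <<'E'
def packfit(W,c,zt=32,rad=65):
    m=(W[...,2]>zt)&(W[...,2]<60)&(np.hypot(W[...,0]-c[0],W[...,1]-c[1])<rad)
    q=W[m]; return len(q),np.median(q[:,2]),cv2.minAreaRect(q[:,:2].astype(np.float32))
E
python3 - <<'E'
from h import *
z=np.load("w1.npz");W=z["W"]
print(packfit(W,(557,-357)))
m=(W[...,2]>6)&(W[...,2]<60)&(np.hypot(W[...,0]-557,W[...,1]+357)<65);q=W[m];print(cv2.minAreaRect(q[:,:2].astype(np.float32)))
# image edges: label/pack outline
o=r.outline_of("wrist","pack")[0]["pixels"]; o=o.astype(np.uint8)
c=max(cv2.findContours(o,0,2)[0],key=cv2.contourArea); print(cv2.minAreaRect(c))
P=W[o>0];P=P[P[:,2]>34];print(cv2.minAreaRect(P[:,:2].astype(np.float32)),P.mean(0))
E
```

```text
(3068, np.float64(39.87871839530324), ((549.0525512695312, -355.9320373535156), (71.97312927246094, 42.640602111816406), 9.750530242919922))
((553.8134155273438, -355.227783203125), (81.87969207763672, 42.55882263183594), 9.212871551513672)
((298.0, 134.5), (83.0, 44.0), 90.0)
((552.8040161132812, -355.76165771484375), (80.13795471191406, 43.22602844238281), 8.452296257019043) [ 550.79739619 -355.96445234   41.91105263]
```

Call:
play_rows:
  series: "15 13 -20 0 0 1 85;15 13 -35 0 0 1 85;0 0 -38 0 0 0 85;0 0 -38 0 0 0 85;0 0 -20 0 0 0 85"

```text
time_s: 2.15
tool_pos: [541.5, -375.2, 86.2]
eef_rot: [178.3, 0.0, 8.3]
ft_force: [-0.9, 0.7, -0.6]
opening: 84.8
```

Call:
play_rows:
  series: "0 0 0 0 0 0 85"

```text
time_s: 2.23
tool_pos: [536.9, -375.6, 81.4]
eef_rot: [178.5, 0.5, 8.1]
ft_force: [-1.3, -0.5, 0.4]
opening: 84.6
```

Run:
```python
from h import *
s=r.get_state();print(s["tool_pos"],s["eef_rot"],s["time_s"],s["ft_force"])
im,d,W=cloud("wrist")
crop(im,0,640,0,400,"w2")
print(packfit(W,(551,-356)))
m=(W[...,2]>6)&(W[...,2]<45)&(np.hypot(W[...,0]-551,W[...,1]+356)<65);q=W[m];print(cv2.minAreaRect(q[:,:2].astype(np.float32)))
```

```text
[ 536.94059188 -375.59795262   81.38607702] [178.52669117   0.52933942   8.09059737] 2.2333 [-1.29992104 -0.48872378  0.40390874]
(8668, np.float64(41.56925435655454), ((548.8093872070312, -359.14154052734375), (72.08502960205078, 42.70751953125), 9.441906929016113))
((553.6027221679688, -358.3443908691406), (81.80339813232422, 42.70751953125), 9.441905975341797)
```

View pics/w2.png

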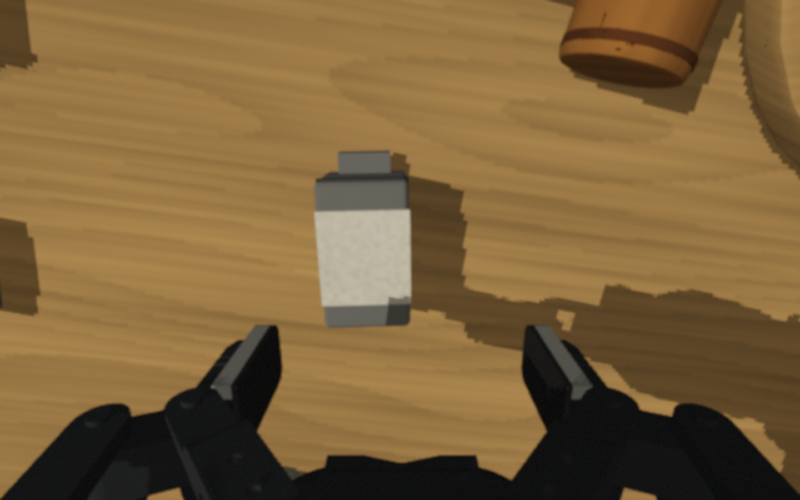

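Call:
play_rows:
  series: "12 17 0 1.4 -0.3 1.2 85;4 4 0 0 0 0 85;0 0 0 0 0 0 85"

```text
time_s: 2.53
tool_pos: [554.4, -359.1, 87.8]
eef_rot: [179.5, -0.3, 9.0]
ft_force: [0.1, -0.9, -0.2]
opening: 85.2
```

Call:
play_rows:
  series: "-4 0 -20 0.4 0 0.3 85;0 0 -12 0 0 0 85;0 0 0 0 0 0 85"

```text
time_s: 2.78
tool_pos: [555.9, -360.4, 61.9]
eef_rot: [179.4, -1.1, 9.5]
ft_force: [-0.8, 0.5, -1.0]
opening: 84.9
```

Run:
```python
from h import *
s=r.get_state();print(s["tool_pos"],s["eef_rot"],s["qvel"])
im,d,W=cloud("wrist")
crop(im,0,640,0,400,"w3")
print(packfit(W,(551,-356)))
```

```text
[ 555.92639976 -360.36515188   61.91782902] [179.4399036   -1.05664781   9.45287786] [ 0.20954373 -1.68261841  0.34435638 -0.5632017   0.24972913  1.56250328
  0.14524131]
(9596, np.float64(40.748113888453005), ((548.3509521484375, -358.746826171875), (72.73828887939453, 42.71243667602539), 9.229012489318848))
```

View pics/w3.png

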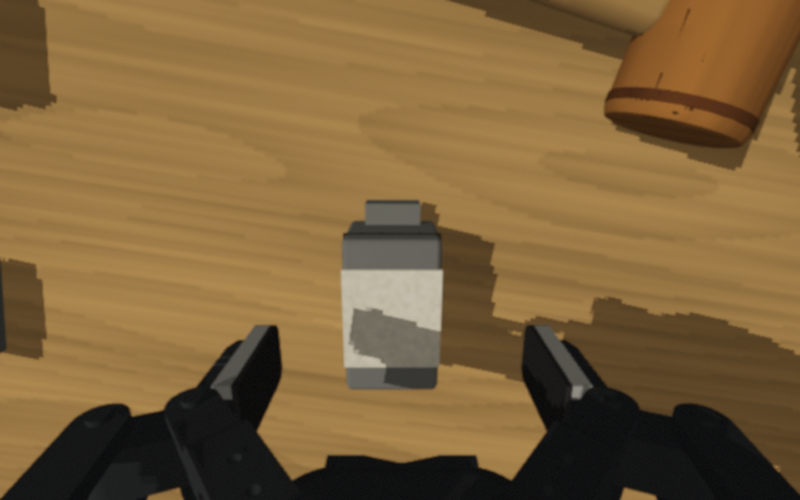

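Call:
play_rows:
  series: "-6 1 -16 0.4 1 0 85;0 0 -15 0 0 0 85;0 0 -6 0 0 0 85;0 0 0 0 0 0 85"

```text
time_s: 3.17
tool_pos: [551.4, -361.2, 26.7]
eef_rot: [179.7, -0.3, 9.4]
ft_force: [-0.5, -0.1, 0.1]
opening: 85.2
```

Call:
play_rows:
  series: "-2 2 -6 0 0.3 0 85;0 0 0 0 0 0 85"

```text
time_s: 3.33
tool_pos: [549.1, -359.0, 20.1]
eef_rot: [179.8, 0.1, 9.4]
ft_force: [-0.5, 0.0, -0.1]
opening: 85.0
```

Call:
play_rows:
  series: "0 0 0 0 0 0 85;0 0 0 0 0 0 50"

```text
time_s: 3.5
tool_pos: [549.4, -359.0, 20.5]
eef_rot: [179.8, 0.1, 9.4]
ft_force: [0.1, -0.8, -1.0]
opening: 74.7
```

Call:
play_rows:
  series: "0 0 0 0 0 0 30;0 0 0 0 0 0 30;0 0 0 0 0 0 30;0 0 0 0 0 0 30;0 0 0 0 0 0 30"

```text
time_s: 3.92
tool_pos: [550.4, -359.4, 22.6]
eef_rot: [179.7, -0.1, 9.4]
ft_force: [-0.9, -0.4, -1.9]
opening: 40.6
```

Run:
```python
from h import *
s=r.get_state();print(s["tool_pos"],s["eef_rot"],s["opening"])
im,d,W=cloud("wrist")
crop(im,0,640,0,400,"w4")
```

```text
[ 550.38725951 -359.38023562   22.5887712 ] [ 1.79696354e+02 -7.21024871e-02  9.44782889e+00] 40.59712642323822
```

View pics/w4.png

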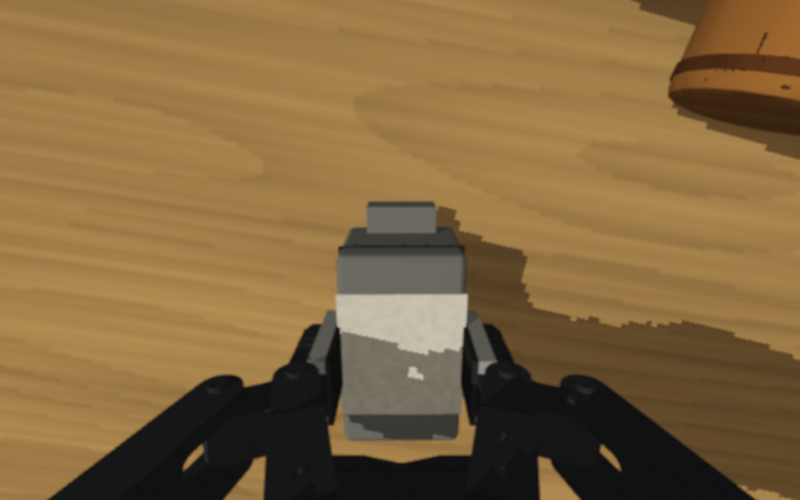

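Call:
play_rows:
  series: "0 0 15 0 0 0 30;0 0 35 0 0 0 30;0 0 38 0 0 0 30;0 20 38 0 0 0 30;0 38 10 0 0 0 30"

```text
time_s: 4.38
tool_pos: [541.2, -308.9, 154.2]
eef_rot: [179.8, 0.9, 8.6]
ft_force: [2.0, -0.8, -0.8]
opening: 40.9
```

Run:
```python
from h import *
s=r.get_state();print(s["tool_pos"],s["eef_rot"],s["opening"],s["ft_force"])
im,d,W=cloud("wrist")
crop(im,0,640,0,400,"w5")
```

```text
[ 541.18344058 -308.88453882  154.2156523 ] [179.82028893   0.85374463   8.58287718] 40.92945235132781 [ 1.95453487 -0.81785496 -0.76353978]
```

View pics/w5.png

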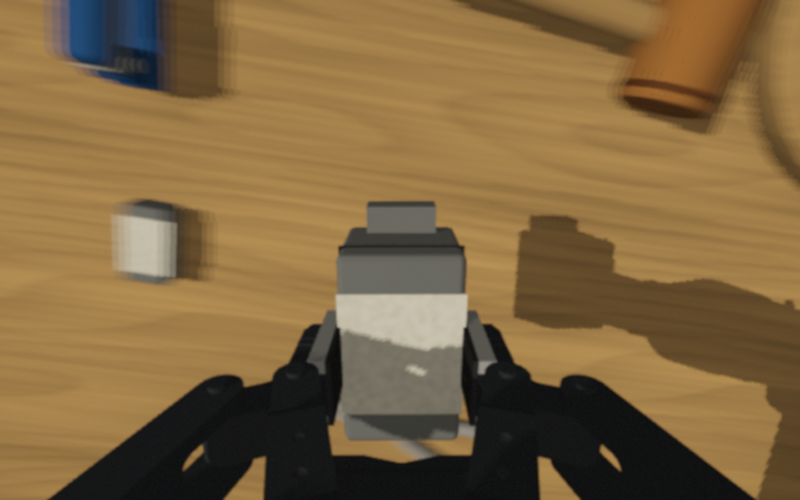

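Call:
play_rows:
  series: "0 38 2 0 0 -1.4 30;0 39 2 0 0 -1.4 30;0 39 0 0 0 -1.4 30;0 39 0 0 0 -1.4 30;0 39 0 0 0 -1.4 30"

```text
time_s: 4.85
tool_pos: [539.0, -106.7, 157.9]
eef_rot: [-179.8, 0.8, 1.2]
ft_force: [0.9, -0.2, -2.3]
opening: 40.7
```

Call:
play_rows:
  series: "0 39 0 0 0 -1.4 30;0 39 0 0 0 -1.4 30;0 39 0 0 0 -1.4 30;0 39 0 0 0 -1.4 30;0 39 0 0 0 -1.4 30"

```text
time_s: 5.27
tool_pos: [534.4, 98.3, 155.4]
eef_rot: [-179.8, 1.2, -6.1]
ft_force: [1.4, -0.2, -2.4]
opening: 41.1
```

Call:
play_rows:
  series: "0 39 5 0 0 -1.4 30;0 33 5 0 0 -1.4 30;-5 10 5 0 -1 0 30;0 0 0 0 0 0 30;0 0 0 0 0 0 30"

```text
time_s: 5.68
tool_pos: [522.6, 200.3, 166.9]
eef_rot: [-179.3, 0.7, -7.7]
ft_force: [0.5, -0.5, -1.1]
opening: 40.6
```

Run:
```python
from h import *
s=r.get_state();print(s["tool_pos"],s["eef_rot"],s["opening"],s["ft_force"],s["qvel"])
im,d,W=cloud("wrist")
crop(im,0,640,0,400,"w6"); np.savez("w6.npz",im=im,W=W,d=d)
```

```text
[522.55591764 200.34726756 166.91607846] [-179.28774914    0.74416862   -7.67711847] 40.62240644007587 [ 0.47675782 -0.46160478 -1.13876322] [-1.45461069 -0.1675435  -0.47432009  1.05705306 -0.04662858  0.53017722
  0.03582251]
```

View pics/w6.png

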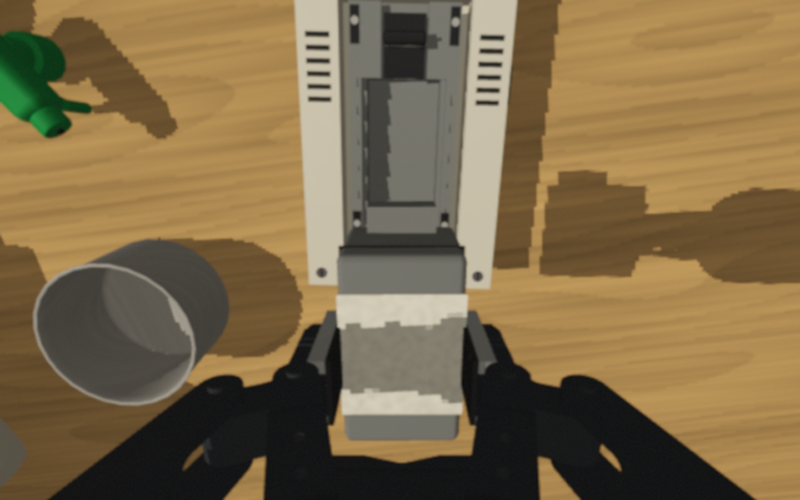

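Call:
play_rows:
  series: "-30 4 5 -0.4 -0.4 -1 30;-30 4 5 0 0 -0.5 30;0 0 0 0 0 0 30;0 0 0 0 0 0 30;0 0 0 0 0 0 30"

```text
time_s: 6.15
tool_pos: [463.0, 195.4, 174.6]
eef_rot: [179.8, 0.4, -10.3]
ft_force: [-0.4, 1.2, -3.3]
opening: 40.8
```

Run:
```python
from h import *
s=r.get_state();print(s["tool_pos"],s["eef_rot"],s["opening"],s["ft_force"],s["qvel"])
im,d,W=cloud("wrist");k=r.get_calibration("wrist")
crop(im,0,640,0,400,"w7"); crop(im,220,420,20,170,"w7z"); np.savez("w7.npz",im=im,W=W,d=d,R=k["R"],t=k["t"],K=k["mtx"])
```

```text
[462.98823082 195.35717347 174.55277433] [179.82291501   0.41591402 -10.33695481] 40.79297869214189 [-0.44998644  1.17800505 -3.25395814] [ 1.85816097  0.10118553  1.39257221 -0.21224627  0.70322875 -0.98563336
  0.28690308]
```

View pics/w7.png

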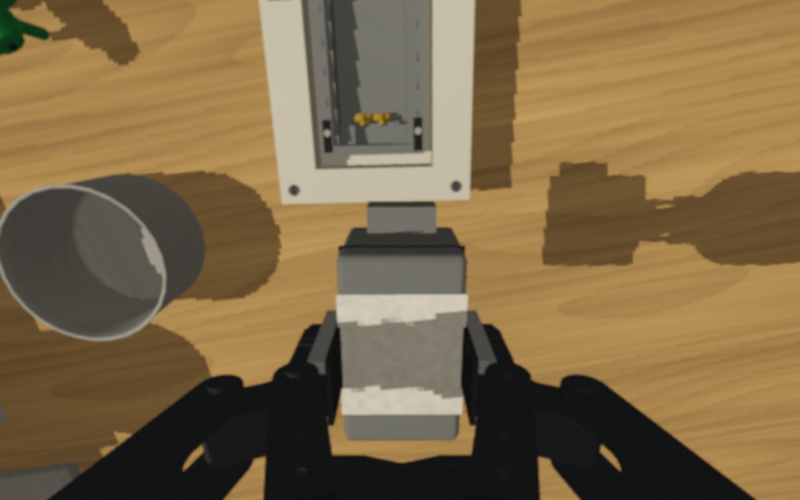

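View pics/w7z.png

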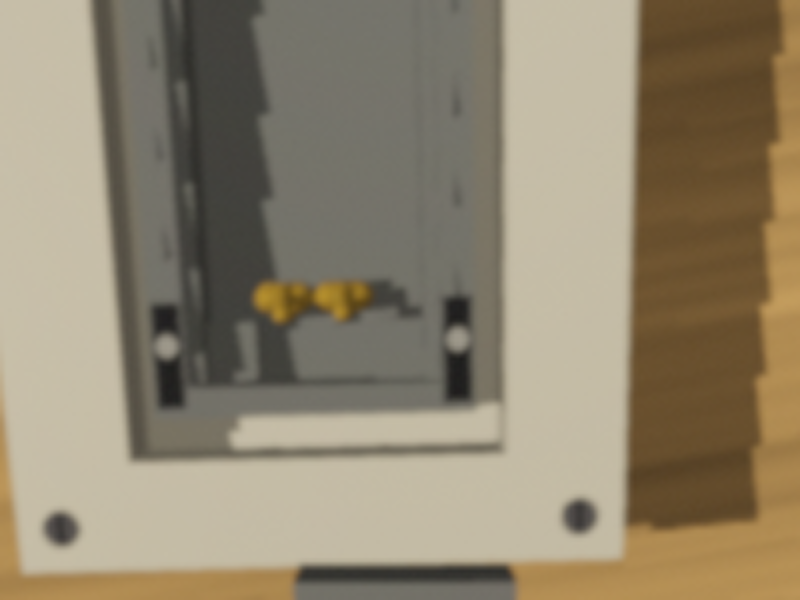

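Run:
```python
from h import *
for f in ("w6","w7"):
    z=np.load(f+".npz");W=z["W"];im=z["im"].astype(int)
    # white case top
    white=(im.min(-1)>150)&(abs(W[...,2]-44)<5)&(W[...,0]>505)
    white=cv2.morphologyEx(white.astype(np.uint8),cv2.MORPH_OPEN,np.ones((3,3)))
    n,l,st,c=cv2.connectedComponentsWithStats(white); i=1+np.argmax(st[1:,4])
    q=W[l==i]; 
    print(f,len(q),np.median(q[:,2]))
    # side edges: fit lines in rotated frame
    for yaw in (-9.0,):
        a=np.radians(yaw);ex=np.array([np.cos(a),np.sin(a)]);ey=np.array([-ex[1],ex[0]])
        u=q[:,:2]@ex;v=q[:,:2]@ey
        bins=np.arange(u.min()+8,u.max()-5,8)
        L=[];Rr=[]
        for b in bins:
            s=(u>=b)&(u<b+8)
            if s.sum()>10: L.append((b+4,v[s].max()));Rr.append((b+4,v[s].min()))
        L=np.array(L);Rr=np.array(Rr)
        print("L",np.polyfit(L[:,0]-600,L[:,1],1),"R",np.polyfit(Rr[:,0]-600,Rr[:,1],1),"umin",np.percentile(u,0.5))
    yel=(im[...,0]>130)&(im[...,2]<70)&(im[...,0]-im[...,2]>70)&(W[...,0]>520)&(W[...,2]<45)&(W[...,2]>5)
    yy=W[yel]; 
    if len(yy): print("yellow",len(yy),yy.mean(0),(yy[:,:2]@ex).min(),(yy[:,:2]@ex).max(),np.median(yy[:,:2]@ey),yy[:,2].min(),yy[:,2].max())
```

```text
w6 5773 43.52407471259627
L [3.19509925e-03 3.42020380e+02] R [-8.01445465e-03  3.18480288e+02] umin 461.02315229943366
yellow 3 [636.70950996 405.56633206   9.69215978] 565.2073230917024 565.8328702820202 499.9168916516046 7.091288146337607 13.754660319336361
w7 5191 43.80759155259846
L [-6.15969043e-05  3.41470527e+02] R [2.44052618e-01 3.33871547e+02] umin 460.60556034343114
yellow 132 [552.80432461 225.65887585  34.41041331] 500.1615757684195 559.9681785424355 285.71258718542026 5.662058629758359 43.857111835572894
```

```bash
cat >> h.py <<'E'
A=np.radians(-9.0);EX=np.array([np.cos(A),np.sin(A)]);EY=np.array([-EX[1],EX[0]])
def uv(W): return W[...,:2]@EX, W[...,:2]@EY
def ortho(im,W,u0,u1,v0,v1,s=4,zmin=5,zmax=60):
    u,v=uv(W);H=np.full((int((u1-u0)*s),int((v1-v0)*s)),np.nan);C=np.zeros(H.shape+(3,),np.uint8)
    m=(W[...,2]>zmin)&(W[...,2]<zmax)&(u>u0)&(u<u1)&(v>v0)&(v<v1)
    for a,b,zz,c in zip(u[m],v[m],W[m][:,2],im[m]):
        i=int((u1-a)*s);j=int((v1-b)*s)
        if 0<=i<H.shape[0] and 0<=j<H.shape[1]:
            H[max(i-2,0):i+3,max(j-2,0):j+3]=zz;C[max(i-2,0):i+3,max(j-2,0):j+3]=c
    return C,H
E
python3 - <<'E'
from h import *
for f in ("w6","w7"):
    z=np.load(f+".npz");W=z["W"];im=z["im"]
    u,v=uv(W)
    m=(W[...,2]>39)&(W[...,2]<49)&(u>500)&(v>200)&(v<380)
    vs=[]
    for b in range(500,640,10):
        s=m&(u>=b)&(u<b+10)
        if s.sum()>30: vs.append((b+5,v[s].min(),v[s].max(),v[s].max()-v[s].min()))
    print(f,np.round(vs,1))
    # u-profile of height along center strip
    vm=280
    for off in (-10,0,8):
        s=(abs(v-(vm+off))<3)&(W[...,2]<70)&(u>450)
        o=np.argsort(u[s]);uu=u[s][o];zz=W[s][:,2][o]
        print(off,[(int(b),round(float(np.median(zz[(uu>=b)&(uu<b+3)])),0)) for b in range(450,690,3) if ((uu>=b)&(uu<b+3)).sum()>1])
E
```

```text
w6 [[505.  218.5 342.6 124.1]
 [515.  218.2 342.6 124.4]
 [525.  218.4 342.5 124. ]
 [535.  218.4 342.6 124.2]
 [545.  218.4 342.6 124.2]
 [555.  218.4 342.7 124.3]
 [565.  216.9 342.5 125.6]
 [575.  216.8 342.3 125.5]
 [585.  216.7 342.5 125.8]
 [595.  218.1 342.6 124.5]
 [605.  218.2 342.5 124.2]
 [615.  218.3 342.5 124.2]
 [625.  218.6 342.7 124.1]]
-10 [(504, 25.0), (507, 25.0), (510, 26.0), (513, 26.0), (516, 26.0), (519, 25.0), (522, 26.0), (525, 25.0), (528, 26.0), (531, 25.0), (534, 25.0), (537, 26.0), (540, 25.0), (543, 25.0), (546, 25.0), (549, 26.0), (552, 26.0), (555, 26.0), (558, 25.0), (561, 25.0), (564, 26.0), (567, 25.0), (570, 25.0), (573, 25.0), (576, 25.0), (579, 26.0), (582, 43.0), (585, 43.0), (588, 43.0), (591, 43.0), (594, 43.0), (597, 44.0), (600, 53.0), (603, 53.0), (606, 43.0), (609, 43.0), (612, 43.0), (615, 40.0), (618, 39.0), (621, 39.0), (624, 27.0)]
0 [(504, 25.0), (507, 26.0), (510, 26.0), (513, 25.0), (516, 26.0), (519, 25.0), (522, 26.0), (525, 25.0), (528, 26.0), (531, 26.0), (534, 26.0), (537, 26.0), (540, 26.0), (543, 25.0), (546, 25.0), (549, 26.
[... 1980 characters left out ...]
, 26.0), (540, 26.0), (543, 26.0), (546, 26.0), (549, 26.0), (552, 26.0), (555, 26.0), (558, 26.0), (561, 26.0), (564, 26.0), (567, 26.0), (570, 26.0)]
8 [(450, 44.0), (453, 44.0), (456, 44.0), (459, 44.0), (462, 44.0), (465, 44.0), (468, 44.0), (471, 37.0), (474, 22.0), (477, 22.0), (480, 44.0), (483, 44.0), (486, 36.0), (489, 26.0), (492, 26.0), (495, 26.0), (498, 34.0), (501, 39.0), (504, 35.0), (507, 26.0), (510, 26.0), (513, 26.0), (516, 26.0), (519, 26.0), (522, 26.0), (525, 26.0), (528, 26.0), (531, 26.0), (534, 26.0), (537, 26.0), (540, 26.0), (543, 26.0), (546, 26.0), (549, 26.0), (552, 26.0), (555, 26.0), (558, 26.0), (561, 26.0), (564, 26.0), (567, 26.0), (570, 26.0), (573, 25.0)]
```

Run:
```python
from h import *
z=np.load("w6.npz");W=z["W"];u,v=uv(W)
s=(abs(v-280.5)<9)&(W[...,2]>49)&(W[...,2]<60)&(u>590)&(u<615);print("nub",np.percentile(u[s],[0.5,2,50,98,99.5]),np.median(W[s][:,2]))
s2=(W[...,2]>49)&(W[...,2]<60)&(u>590)&(u<615)&(abs(v-280)<25);print("nub v",v[s2].min(),v[s2].max())
s=(abs(v-280.5)<9)&(W[...,2]>40)&(W[...,2]<47)&(u>575)&(u<590);print("catch front",np.percentile(u[s],[0,1,2]))
s=(abs(v-280.5)<9)&(W[...,2]<28)&(W[...,2]>22)&(u>570)&(u<600);print("floor end",np.percentile(u[s],[99,100]))
s=(abs(W[...,2]-26)<2)&(u>520)&(u<575)&(abs(v-280)<40);print("floor v",np.percentile(v[s],[0.5,1,99,99.5]),np.median(W[s][:,2]))
for f,p,ro in (("w6",[522.556,200.347,166.916],[-179.288,.744,-7.677]),("w7",[462.988,195.357,174.553],[179.823,.416,-10.337])):
    z=np.load(f+".npz");W=z["W"]
    T=Ro.from_euler("xyz",ro,degrees=True).as_matrix()
    L=(W-np.array(p))@T  # tool frame; z fwd
    m=(L[...,2]>-35)&(L[...,2]<-10)&(abs(L[...,0])<60)&(abs(L[...,1])<30)
    q=L[m];zm=np.median(q[:,2]);t=q[abs(q[:,2]-zm)<3]
    A=np.c_[t[:,:2],np.ones(len(t))];c=np.linalg.lstsq(A,t[:,2],rcond=None)[0]
    print(f,len(t),"top z",zm,"plane",c,cv2.minAreaRect(t[:,:2].astype(np.float32)),"x",np.percentile(t[:,0],[.5,99.5]))
    # tongue
    g=L[(L[...,2]>-5)&(L[...,2]<30)&(L[...,0]>25)&(L[...,0]<60)&(abs(L[...,1])<11)]
    print("tongue",len(g),np.percentile(g[:,0],[1,50,99]),np.percentile(g[:,2],[1,50,99]))
```

```text
nub [598.53206173 598.62261211 601.81895776 605.75666738 605.84901974] 53.24539685453151
nub v 268.4956842936604 292.09275335183406
catch front [582.26015031 582.27942143 582.28576056]
floor end [581.93786123 582.01848537]
floor v [242.51038378 242.60491682 318.42135219 318.50718706] 25.571583346159535
w6 14990 top z -17.90036968317969 plane [ 5.28603793e-03  2.86565819e-03 -1.78413072e+01] ((-1.4348716735839844, -0.6917591094970703), (72.91400146484375, 58.58705520629883), 0.11118267476558685) x [-36.27636149  34.47290288]
tongue 1649 [34.24428435 38.38353644 44.66985157] [-4.40908606 10.27773832 21.37808732]
w7 14996 top z -18.049399217276168 plane [ 3.85898211e-03  3.13935910e-03 -1.79980584e+01] ((-0.22949981689453125, -0.7490806579589844), (72.81356048583984, 58.493568420410156), 0.6603947281837463) x [-35.16365668  35.52240887]
tongue 1649 [35.321055   39.51364459 45.82903419] [-4.54695646  9.99119531 21.36628871]
```

```bash
cat >> h.py <<'E'
BX,BZ=-36.4,22.0
def where():
    s=r.get_state();R=Ro.from_euler("xyz",s["eef_rot"],degrees=True).as_matrix();p=np.array(s["tool_pos"])
    B=p+R@[BX,0,BZ];T=p+R@[BX+82,0,BZ]
    L=Ro.from_euler("z",-9,degrees=True).as_matrix().T
    f=L@np.array(s["ft_force"]);Rl=L@R
    th=np.degrees(np.arcsin(R[2,0]));
    print("t",round(s["time_s"],2),"B",np.round(L@B,1),"Tg",np.round(L@T,1),"tilt %.2f"%th,"F",np.round(f,1),"M",np.round(L@np.array(s["wrist_torque"]),2),"op",round(s["opening"],1))
    return s,R,p,L
def goto(bu,bv,bz,th):
    s,R,p,L=where()
    Rd=(Ro.from_euler("z",-9,degrees=True)*Ro.from_euler("y",-th,degrees=True)*Ro.from_euler("x",180,degrees=True)).as_matrix()
    pd=L.T@np.array([bu,bv,bz])-Rd@[BX,0,BZ]
    dr=np.degrees(Ro.from_matrix(Rd@R.T).as_rotvec())
    print("need d",np.round(pd-p,1),"rot",np.round(dr,2)," uvz",np.round(L@(pd-p),1))
E
python3 -c "
from h import *
goto(509,280.4,60,17)"
```

```text
t 6.2 B [391.  265.9 152.8] Tg [473.  263.9 152.3] tilt -0.36 F [-0.2 -0.5 -1.9] M [-0.02 -0.05 -0.03] op 40.6
need d [110.9  -2.  -82.9] rot [ -2.74 -17.14   1.4 ]  uvz [109.8  15.4 -82.9]
```

Call:
play_rows:
  series: "28 0 -5 -0.7 -4.3 0.4 30;28 0 -10 -0.7 -4.3 0.4 30;28 0 -10 -0.7 -4.3 0.3 30;20 0 -10 -0.7 -4.3 0.3 30;0 0 0 0 0 0 30"

```text
time_s: 6.62
tool_pos: [578.9, 187.6, 139.4]
eef_rot: [180.0, -18.1, -9.6]
ft_force: [-1.3, -0.2, -2.7]
opening: 40.6
```

Call:
play_rows:
  series: "0 0 0 0 0 0 30"

```text
time_s: 6.7
tool_pos: [579.5, 186.3, 138.7]
eef_rot: [179.9, -18.0, -9.7]
ft_force: [0.0, -0.5, -2.6]
opening: 40.6
```

```bash
python3 -c "
from h import *
goto(509,280.4,50,17)"
```

```text
t 6.7 B [515.4 274.9 106.5] Tg [593.4 274.  131.9] tilt 18.05 F [ 0.1 -0.5 -2.6] M [ 0.02  0.48 -0.01] op 40.6
need d [ -4.9   6.6 -57. ] rot [0.31 1.01 0.72]  uvz [ -5.8   5.8 -57. ]
```

Call:
play_rows:
  series: "-4 6 -15 0.3 1 0.7 30;0 0 -18 0 0 0 30;0 0 -14 0 0 0 30;0 0 0 0 0 0 30;0 0 0 0 0 0 30"

```text
time_s: 7.12
tool_pos: [575.4, 191.3, 89.4]
eef_rot: [-179.9, -16.6, -9.2]
ft_force: [0.5, 0.4, -1.8]
opening: 40.5
```

```bash
python3 -c "
from h import *
goto(509,280.4,50,17)
im,d,W=cloud('wrist');crop(im,0,640,0,400,'w8')
im,d,W=cloud('scene');crop(im,330,430,150,250,'s8',6)"
```

```text
t 7.12 B [509.7 279.1  57.9] Tg [588.3 278.8  81.3] tilt 16.57 F [ 0.4  0.5 -1.8] M [ 0.04  0.35 -0.03] op 40.5
need d [-0.7  1.6 -7.7] rot [-0.16 -0.41  0.18]  uvz [-1.   1.4 -7.7]
```

View pics/w8.png

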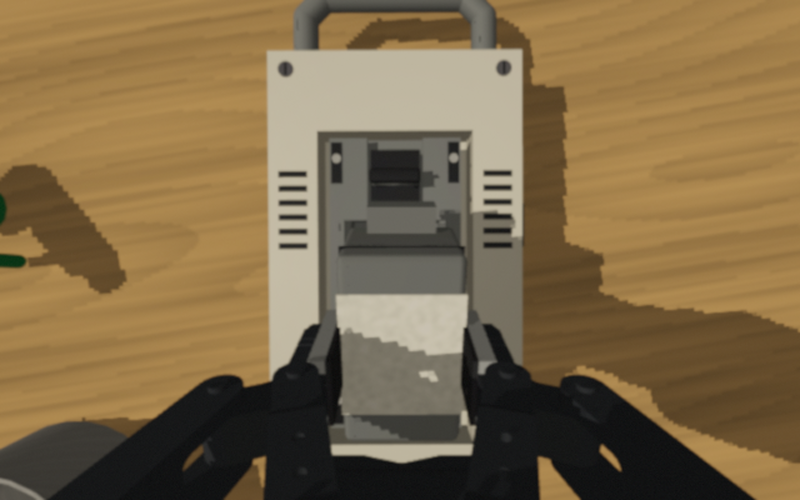

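View pics/s8.png

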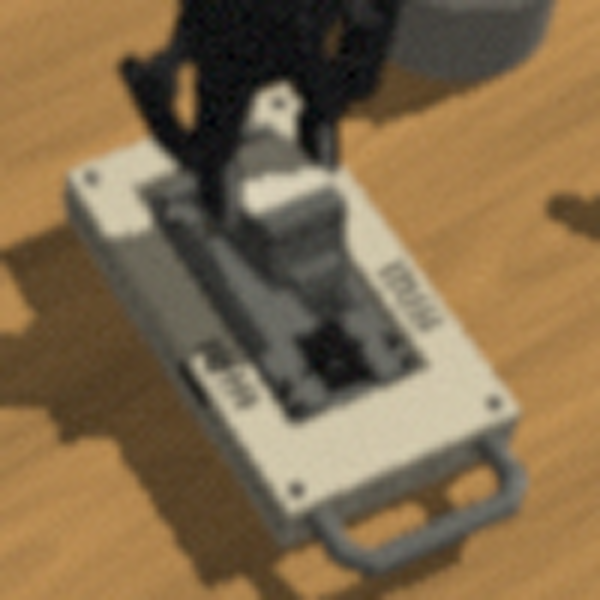

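Run:
```python
from h import *
s=r.get_state()
im,d,W=cloud("wrist");np.savez("w8.npz",im=im,W=W);u,v=uv(W)
goto(509,280.4,50,17)
s2=(W[...,2]>49)&(W[...,2]<60)&(u>596)&(u<612)&(abs(v-280)<25);print("nub v",v[s2].min(),v[s2].max(),"u",u[s2].min(),u[s2].max())
m=(W[...,2]>40)&(W[...,2]<49)&(u>610)&(u<660);
print([(b,round(v[m&(abs(u-b)<4)].min(),1),round(v[m&(abs(u-b)<4)].max(),1)) for b in (615,625,635,645,655)])
R=Ro.from_euler("xyz",s["eef_rot"],degrees=True).as_matrix()
L=(W-np.array(s["tool_pos"]))@R
t=(L[...,2]>5)&(L[...,2]<14)&(L[...,0]>35)&(L[...,0]<48)&(abs(L[...,1])<20)
print("tongue y tool",L[t][:,1].min(),L[t][:,1].max(),"v",v[t].min(),v[t].max())
t=(L[...,2]>-20)&(L[...,2]<-14)&(L[...,0]>15)&(L[...,0]<34)&(abs(L[...,1])<40)
print("pack y tool",L[t][:,1].min(),L[t][:,1].max(),"v",v[t].min(),v[t].max(),L[t][:,0].max())
```

```text
t 7.27 B [510.4 279.5  59. ] Tg [588.9 279.2  82.6] tilt 16.70 F [-1.1  0.4 -2.1] M [-0.02  0.5  -0.02] op 40.6
need d [-1.3  1.3 -8.9] rot [-0.2  -0.27  0.18]  uvz [-1.5  1.1 -8.9]
nub v 269.5353743708156 293.006682378115 u 599.2479610403149 606.1756903533726
[(615, np.float64(219.6), np.float64(343.7)), (625, np.float64(219.4), np.float64(343.3)), (635, np.float64(219.5), np.float64(343.3)), (645, np.float64(219.3), np.float64(343.3)), (655, np.float64(219.5), np.float64(343.3))]
tongue y tool -17.635589178905025 19.925200800977734 v 259.0187531517061 296.5789137415294
pack y tool -20.301026670127218 22.33168259422245 v 256.63494030915473 299.26619111183146 33.998420236980984
```

Call:
play_rows:
  series: "-0.5 3 -7 -0.2 -0.3 0.2 30;0 0 0 0 0 0 30;0 0 0 0 0 0 30"

```text
time_s: 7.52
tool_pos: [576.8, 195.5, 85.4]
eef_rot: [-179.8, -17.3, -9.0]
ft_force: [-0.8, -0.2, -1.2]
opening: 40.4
```

```bash
cat > m.py <<'E'
from h import *
def meas(name=None):
    s=r.get_state()
    im,d,W=cloud("wrist");u,v=uv(W)
    if name: crop(im,0,640,0,400,name)
    s2=(W[...,2]>49)&(W[...,2]<60)&(u>596)&(u<612)&(abs(v-280)<25)
    if s2.sum()>5: print("nub v %.1f u %.1f %.1f"%((v[s2].min()+v[s2].max())/2,u[s2].min(),u[s2].max()))
    m=(W[...,2]>40)&(W[...,2]<49)
    a=[((v[m&(abs(u-b)<4)].min()+v[m&(abs(u-b)<4)].max())/2) for b in (615,625,635,645,655) if (m&(abs(u-b)<4)).sum()>20];print("case v",np.round(a,1))
    R=Ro.from_euler("xyz",s["eef_rot"],degrees=True).as_matrix()
    L=(W-np.array(s["tool_pos"]))@R
    for x in (16,22,28,33):
        t=(L[...,2]>-21)&(L[...,2]<-14)&(abs(L[...,0]-x)<2)&(abs(L[...,1])<26)
        print("pack",x,"ytool %.2f v %.2f w %.1f"%((L[t][:,1].min()+L[t][:,1].max())/2,(v[t].min()+v[t].max())/2,np.ptp(v[t])),"ztop %.1f"%np.median(L[t][:,2]))
    t=(L[...,2]>-21)&(L[...,2]<-14)&(abs(L[...,1])<15);print("block xmax",np.percentile(L[t][:,0],99.8))
    t=(L[...,2]>6)&(L[...,2]<20)&(L[...,0]>37)&(L[...,0]<52)&(abs(L[...,1])<10);print("tongue x",np.percentile(L[t][:,0],[50,98,99.8]) if t.sum() else None)
    return im,W,L
E
python3 -c "
from m import *
goto(509,283,50,17)
meas('w9')"
```

```text
t 7.52 B [510.9 283.4  53.6] Tg [589.2 283.3  77.9] tilt 17.26 F [-0.7 -0.3 -1.2] M [-0.01  0.37  0.03] op 40.4
need d [-1.8 -0.  -3.7] rot [-0.12  0.28 -0.04]  uvz [-1.7 -0.3 -3.7]
nub v 281.4 u 598.2 605.6
case v [281.1 281.1 281.1 281.2 281.1]
pack 16 ytool 1.00 v 282.23 w 42.3 ztop -18.2
pack 22 ytool 0.98 v 282.25 w 42.4 ztop -18.0
pack 28 ytool 1.03 v 282.22 w 42.0 ztop -17.8
pack 33 ytool 0.96 v 282.28 w 41.4 ztop -17.2
block xmax 34.30971085747063
tongue x [41.56019642 44.22987006 44.4201354 ]
```

```bash
sed -i 's/BX,BZ=-36.4/BX,BZ=-37.6/' h.py; python3 -c "
from m import *
goto(509.5,282.2,30,17)"
```

```text
t 7.57 B [509.3 283.6  53. ] Tg [587.7 283.6  77.3] tilt 17.22 F [-0.5 -0.  -2. ] M [ 0.02  0.48 -0.03] op 40.4
need d [  0.1  -1.3 -23.2] rot [-0.13  0.24 -0.06]  uvz [  0.3  -1.3 -23.2]
```

Call:
play_rows:
  series: "0 -1.2 -5 -0.1 0.2 0 30;0 0 -5 0 0 0 30;0 0 -4 0 0 0 30;0 0 0 0 0 0 30"

```text
time_s: 7.9
tool_pos: [576.6, 194.9, 70.6]
eef_rot: [-179.9, -17.1, -8.9]
ft_force: [0.0, 0.7, -2.4]
opening: 40.4
```

```bash
python3 -c "
from m import *
goto(509.5,282.2,30,17)
meas('w10')"
```

```text
t 7.9 B [509.6 282.7  38.5] Tg [587.9 282.8  62.6] tilt 17.07 F [-0.1  0.7 -2.4] M [-0.03  0.48  0.02] op 40.4
need d [-0.1 -0.5 -8.5] rot [-0.05  0.08 -0.1 ]  uvz [-0.  -0.5 -8.5]
nub v 280.9 u 598.8 606.5
case v [281.3 281.2 281.4 281.5 281.3]
pack 16 ytool 1.11 v 281.58 w 42.2 ztop -18.6
pack 22 ytool 1.20 v 281.51 w 42.7 ztop -18.3
pack 28 ytool 1.12 v 281.59 w 41.9 ztop -18.2
pack 33 ytool 1.07 v 281.65 w 41.4 ztop -17.6
block xmax 35.00034015602101
tongue x [41.83546932 44.88375752 45.01797213]
```

View pics/w10.png

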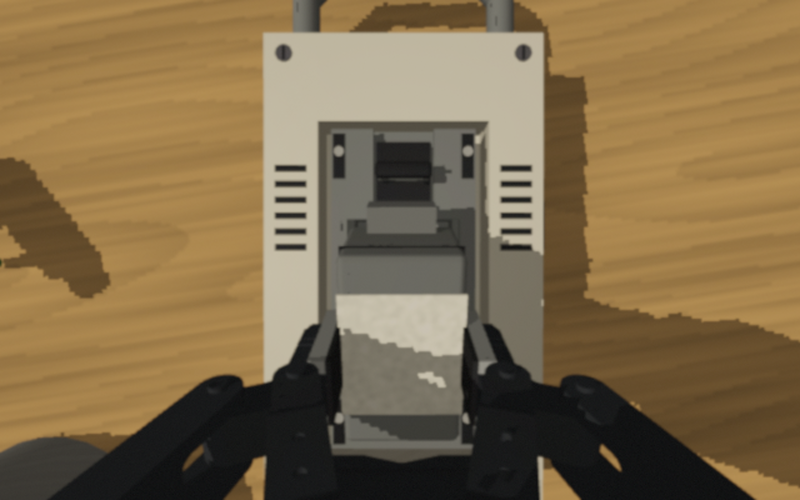

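Call:
play_rows:
  series: "0 -0.4 -5 0 0 -0.1 30;0 0 -3 0 0 0 30;0 0 0 0 0 0 30"

```text
time_s: 8.2
tool_pos: [577.0, 194.4, 62.0]
eef_rot: [-179.9, -17.1, -9.0]
ft_force: [0.8, 0.0, -2.2]
opening: 40.6
```

```bash
python3 -c "
from m import *
goto(509.5,282.3,26,17)"
```

```text
t 8.2 B [510.  282.3  29.9] Tg [588.4 282.2  54. ] tilt 17.10 F [ 0.8  0.2 -2.2] M [-0.04  0.47  0.02] op 40.6
need d [-0.4  0.1 -4. ] rot [-0.06  0.11  0.02]  uvz [-0.4  0.  -4. ]
```

Call:
play_rows:
  series: "-0.4 0 -2.5 0 0 0 30;0 0 0 0 0 0 30"

```text
time_s: 8.37
tool_pos: [576.4, 194.3, 59.0]
eef_rot: [-179.9, -17.1, -9.0]
ft_force: [0.1, 0.0, -2.1]
opening: 40.8
```

Call:
play_rows:
  series: "0 0 -1 0 0 0 30;0 0 0 0 0 0 30"

```text
time_s: 8.53
tool_pos: [576.5, 194.3, 57.9]
eef_rot: [-179.9, -17.1, -9.0]
ft_force: [1.1, 1.1, -1.8]
opening: 40.6
```

```bash
python3 -c "
from m import *
goto(499.5,282.3,26.3,17)"
```

```text
t 8.53 B [509.5 282.2  25.8] Tg [587.9 282.1  49.9] tilt 17.09 F [ 0.9  1.2 -1.8] M [ 0.01  0.46 -0.07] op 40.6
need d [-9.8  1.7  0.5] rot [-0.04  0.1   0.03]  uvz [-10.    0.2   0.5]
```

Call:
play_rows:
  series: "0 0 -0.8 0 0 0 30;0 0 0 0 0 0 30"

```text
time_s: 8.7
tool_pos: [576.8, 194.4, 57.5]
eef_rot: [-179.9, -17.1, -9.1]
ft_force: [-1.0, -0.2, -2.1]
opening: 40.0
```

Call:
play_rows:
  series: "0 0 -0.8 0 0 0 30;0 0 0 0 0 0 30"

```text
time_s: 8.87
tool_pos: [577.0, 194.4, 57.5]
eef_rot: [-179.9, -17.2, -9.1]
ft_force: [-1.0, -1.0, -1.9]
opening: 40.6
```

Call:
play_rows:
  series: "0 0 -1.6 0 0 0 30;0 0 0 0 0 0 30"

```text
time_s: 9.03
tool_pos: [577.2, 194.4, 57.4]
eef_rot: [-179.9, -17.2, -9.1]
ft_force: [-2.9, 0.2, 1.1]
opening: 40.6
```

Call:
play_rows:
  series: "-0.3 0 -1.6 0 0 0 30;0 0 0 0 0 0 30"

```text
time_s: 9.2
tool_pos: [577.4, 194.4, 57.4]
eef_rot: [-179.8, -17.3, -9.1]
ft_force: [-1.7, 0.0, 0.1]
opening: 40.4
```

Call:
play_rows:
  series: "-3 0.5 0.3 0 0 0 30;-2 0.3 0 0 0 0 30;0 0 0 0 0 0 30"

```text
time_s: 9.45
tool_pos: [573.2, 195.2, 57.8]
eef_rot: [-179.7, -17.5, -9.1]
ft_force: [0.5, -0.3, -0.4]
opening: 40.8
```

```bash
python3 -c "
from m import *
goto(499.5,282.3,25.5,17)"
```

```text
t 9.45 B [506.4 282.7  25.5] Tg [584.6 282.5  50.2] tilt 17.48 F [ 0.6 -0.2 -0.4] M [-0.1   0.25 -0.04] op 40.8
need d [-6.6  0.9 -0.3] rot [-0.19  0.52  0.07]  uvz [-6.6 -0.2 -0.3]
```

Call:
play_rows:
  series: "-3 0.5 0 0 0.4 0 30;-2 0.3 -0.5 0 0 0 30;0 0 0 0 0 0 30"

```text
time_s: 9.7
tool_pos: [571.4, 195.5, 58.1]
eef_rot: [-179.7, -17.4, -9.2]
ft_force: [2.3, -0.5, -2.0]
opening: 40.4
```

```bash
python3 -c "
from m import *
goto(499.5,282.3,25.5,17)"
```

```text
t 9.7 B [504.5 282.7  25.8] Tg [582.7 282.4  50.4] tilt 17.45 F [ 2.4 -0.1 -2. ] M [-0.11 -0.08  0.05] op 40.4
need d [-4.7  0.6 -0.5] rot [-0.22  0.49  0.11]  uvz [-4.7 -0.2 -0.5]
```

Call:
play_rows:
  series: "-3 0.4 -0.8 0 0.3 0.1 30;-3 0.4 -0.6 0 0.3 0 30;-1.5 0.2 0 0 0 0 30"

```text
time_s: 9.95
tool_pos: [568.1, 196.0, 58.3]
eef_rot: [-179.6, -17.3, -9.2]
ft_force: [3.9, -0.7, -3.5]
opening: 40.7
```

```bash
python3 -c "
from m import *
goto(499.5,282.3,25.5,17)"
```

```text
t 9.95 B [501.1 282.7  26.1] Tg [579.4 282.5  50.5] tilt 17.32 F [ 4.  -0.1 -3.5] M [-0.15 -0.61 -0.01] op 40.7
need d [-1.4  0.  -0.7] rot [-0.31  0.37  0.08]  uvz [-1.4 -0.2 -0.7]
```

```bash
python3 -c "
from m import *
goto(499.3,282.3,25.5,12)"
```

```text
t 9.95 B [501.1 282.7  26.1] Tg [579.4 282.5  50.5] tilt 17.32 F [ 4.  -0.1 -3.5] M [-0.15 -0.61 -0.01] op 40.7
need d [ 1.  -0.4 -3.4] rot [0.48 5.31 0.1 ]  uvz [ 1.1 -0.2 -3.4]
```

Call:
play_rows:
  series: "-1.5 0 -1.2 0.2 1.8 0.1 30;-1.5 0 -1.2 0.1 1.8 0 30;-1.2 0 -1.2 0.1 1.8 0 30"

```text
time_s: 10.2
tool_pos: [568.9, 196.4, 56.6]
eef_rot: [-179.9, -12.5, -8.9]
ft_force: [6.4, -1.2, -2.3]
opening: 40.8
```

```bash
python3 -c "
from m import *
goto(499.0,282.3,25.5,9)"
```

```text
t 10.2 B [499.2 283.   27. ] Tg [579.3 283.   44.7] tilt 12.48 F [ 6.5 -0.2 -2.3] M [-0.1  -1.1   0.01] op 40.8
need d [ 1.4 -0.9 -3.5] rot [ 0.44  3.46 -0.07]  uvz [ 1.5 -0.7 -3.5]
```

Call:
play_rows:
  series: "0 -0.3 -1.8 0.2 1.3 0 30;0 -0.3 -1.8 0.2 1.3 0 30;-0.3 0 -1 0.1 1 0 30"

```text
time_s: 10.45
tool_pos: [572.9, 195.7, 54.2]
eef_rot: [-179.8, -9.1, -9.0]
ft_force: [2.9, -1.2, 0.7]
opening: 40.6
```

```bash
python3 -c "
from m import *
goto(499.0,282.3,25.5,5)"
```

```text
t 10.45 B [501.6 283.   26.5] Tg [582.6 282.9  39.5] tilt 9.14 F [ 3.  -0.7  0.7] M [-0.15 -0.43 -0.1 ] op 40.6
need d [-0.8 -0.5 -3.5] rot [0.41 4.12 0.  ]  uvz [-0.7 -0.6 -3.5]
```

Call:
play_rows:
  series: "-3 0.2 -0.5 0.1 0 0 30;-2.5 0.2 -0.5 0 0.3 0 30;-1.5 0.1 -0.5 0 0.3 0 30"

```text
time_s: 10.7
tool_pos: [570.2, 196.0, 54.2]
eef_rot: [-179.5, -9.1, -9.1]
ft_force: [5.9, -1.1, -1.3]
opening: 40.6
```

```bash
python3 -c "
from m import *
goto(499.0,282.3,25.5,5)
meas('w11')"
```

```text
t 10.7 B [498.9 283.1  26.6] Tg [579.9 282.9  39.5] tilt 9.06 F [ 6.  -0.1 -1.3] M [-0.16 -1.35  0.04] op 40.6
need d [ 1.9 -0.8 -3.5] rot [0.18 4.08 0.06]  uvz [ 2.  -0.5 -3.5]
nub v 280.9 u 599.2 606.4
case v [280.9 280.9 281.1 281.  281.1]
pack 16 ytool 1.26 v 281.39 w 42.5 ztop -18.3
pack 22 ytool 1.32 v 281.31 w 42.6 ztop -18.1
pack 28 ytool 1.24 v 281.40 w 42.0 ztop -17.9
pack 33 ytool 1.24 v 281.38 w 41.3 ztop -17.4
block xmax 34.95628577328235
tongue x [43.75561491 51.63495459 51.97795859]
```

View pics/w11.png

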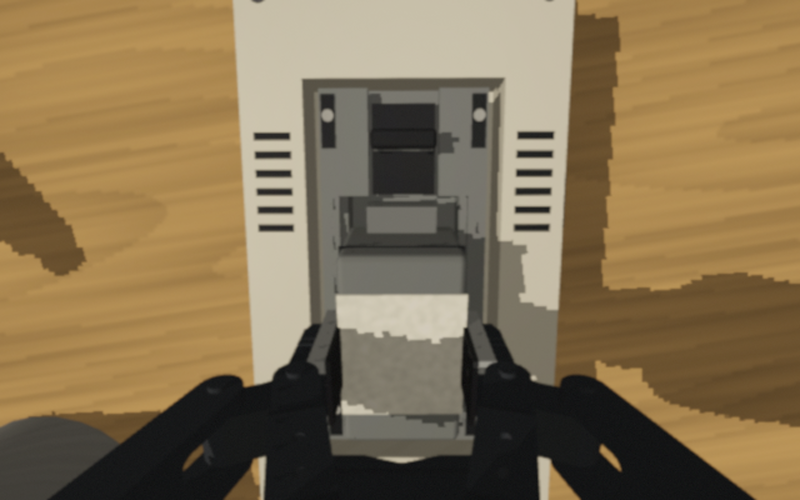

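Call:
play_rows:
  series: "-1 -0.1 -1.3 0.1 1.4 0 30;-1 -0.1 -1.3 0 1.4 0 30;-1 0 -1.3 0 1.3 0 30"

```text
time_s: 11.0
tool_pos: [571.5, 196.0, 52.1]
eef_rot: [-179.9, -5.6, -8.9]
ft_force: [4.9, -0.9, -0.2]
opening: 40.5
```

```bash
python3 -c "
from m import *
goto(499.0,282.3,25.5,2)"
```

```text
t 11.0 B [498.6 283.   26.5] Tg [580.2 283.1  34.6] tilt 5.63 F [ 5.  -0.1 -0.2] M [-0.13 -1.22 -0.03] op 40.5
need d [ 1.8 -1.  -3.3] rot [ 0.51  3.6  -0.06]  uvz [ 2.  -0.7 -3.3]
```

Call:
play_rows:
  series: "-1 -0.1 -1.4 0.1 1.4 0 30;-1 -0.1 -1.4 0.1 1.4 0 30;-1 0 -1.4 0.1 1.3 0 30"

```text
time_s: 11.25
tool_pos: [573.0, 195.8, 49.8]
eef_rot: [179.8, -2.1, -8.9]
ft_force: [5.5, -1.4, 1.4]
opening: 40.3
```

```bash
python3 -c "
from m import *
goto(499.0,282.3,25.5,0)"
```

```text
t 11.25 B [498.6 282.9  26.4] Tg [580.5 283.1  29.4] tilt 2.10 F [ 5.6 -0.5  1.4] M [-0.22 -1.25 -0.03] op 40.3
need d [ 1.1 -0.9 -2.3] rot [ 0.48  2.05 -0.11]  uvz [ 1.2 -0.8 -2.3]
```

Call:
play_rows:
  series: "-0.8 -0.1 -1.5 0.1 1.3 0 30;-0.8 -0.1 -1.5 0.1 1.2 0 30;-0.3 0 -1.2 0 0.4 0 30"

```text
time_s: 11.5
tool_pos: [574.5, 195.6, 47.9]
eef_rot: [179.7, 0.4, -8.9]
ft_force: [-0.0, -2.0, 11.4]
opening: 40.6
```

```bash
python3 -c "
from m import *
goto(499.0,282.3,25.5,0)
meas('w12')"
```

```text
t 11.5 B [499.1 282.8  26.1] Tg [581.1 283.   25.6] tilt -0.40 F [ 0.3 -1.9 11.4] M [-0.32 -0.33  0.01] op 40.6
need d [-0.3 -0.7 -0.4] rot [ 0.26 -0.44 -0.13]  uvz [-0.2 -0.8 -0.4]
nub v 280.8 u 599.6 606.6
case v [281.1 281.  280.9 281. ]
pack 16 ytool 1.23 v 281.97 w 42.2 ztop -18.3
pack 22 ytool 1.18 v 282.02 w 42.7 ztop -18.1
pack 28 ytool 1.18 v 282.03 w 41.8 ztop -17.9
pack 33 ytool 1.10 v 282.12 w 41.4 ztop -17.4
block xmax 34.92748325383087
tongue x [40.83142965 44.60169967 44.73130665]
```

View pics/w12.png

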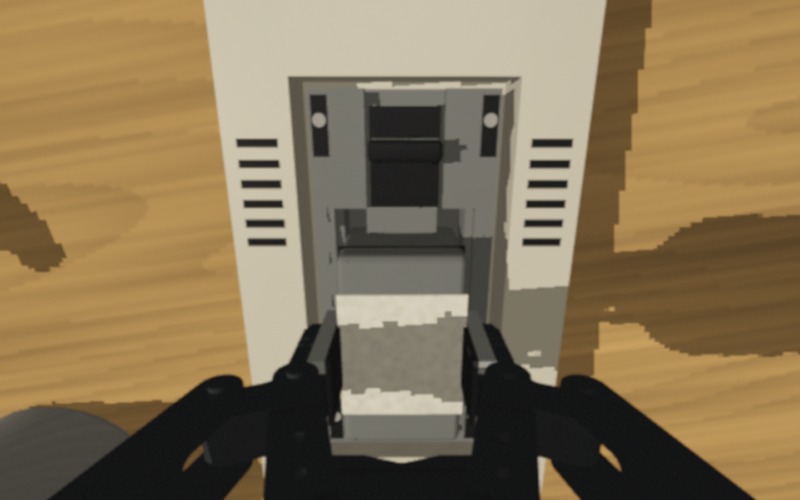

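Call:
play_rows:
  series: "0 -0.3 0 0 0 0 30;0 0 0 0 0 0 30;0 0 0 0 0 0 50;0 0 0 0 0 0 60"

```text
time_s: 11.88
tool_pos: [569.8, 196.3, 46.7]
eef_rot: [179.5, 0.8, -8.7]
ft_force: [0.5, 0.3, 0.1]
opening: 59.5
```

```bash
python3 -c "
from m import *
goto(499.0,282.3,25.5,0)
meas('w13')"
```

```text
t 11.88 B [494.2 282.7  25.2] Tg [576.2 283.1  24.1] tilt -0.76 F [0.4 0.3 0.1] M [-0.01  0.03  0.02] op 59.5
need d [ 4.3 -1.5  0.8] rot [ 0.33 -0.82 -0.29]  uvz [ 4.5 -0.8  0.8]
nub v 281.0 u 598.5 606.0
case v [281.2 281.  281.1 280.6]
pack 16 ytool 1.27 v 282.04 w 42.6 ztop -19.8
pack 22 ytool 1.31 v 282.01 w 42.3 ztop -19.9
pack 28 ytool 1.21 v 282.15 w 42.3 ztop -19.5
pack 33 ytool 1.32 v 282.04 w 42.0 ztop -19.6
block xmax 39.654909935589565
tongue x [44.33369889 49.04571766 49.17932289]
```

View pics/w13.png

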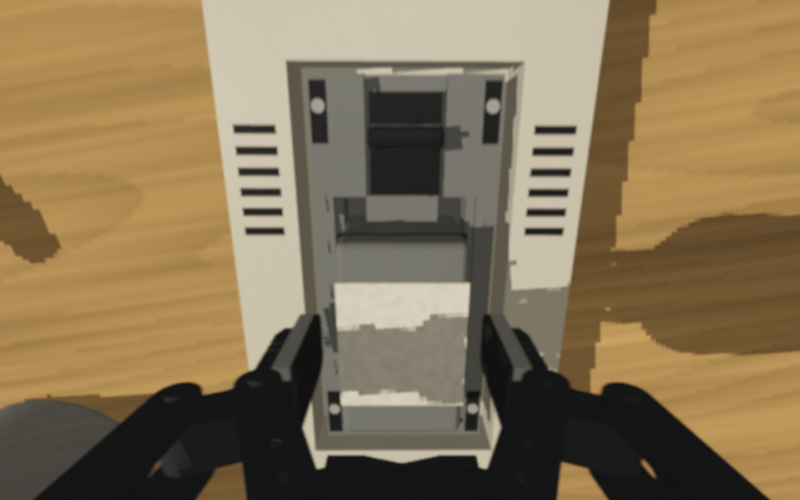

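Call:
play_rows:
  series: "0 0 10 0 -0.5 0 60;0 0 30 0 0 0 60;10 0 25 0 0 0 30;30 -6 0 0 0 0 0;15 -4 0 0 0 0 0"

```text
time_s: 12.35
tool_pos: [611.3, 190.9, 113.4]
eef_rot: [179.4, 1.6, -8.1]
ft_force: [0.1, -0.4, 0.0]
opening: 24.2
```

Call:
play_rows:
  series: "0 0 0 0 0 0 0;0 0 0 0 0 0 0;0 0 0 0 0 0 0"

```text
time_s: 12.6
tool_pos: [611.0, 190.8, 114.9]
eef_rot: [179.4, 1.6, -8.1]
ft_force: [0.2, 0.2, 0.3]
opening: 0.0
```

```bash
cat >> h.py <<'E'
def gt(u,v,z):
    s,R,p,L=where();pu=L@p;print("tcp uvz",np.round(pu,1))
    Rd=(Ro.from_euler("z",-9,degrees=True)*Ro.from_euler("x",180,degrees=True)).as_matrix()
    print("need",np.round(L.T@(np.array([u,v,z])-pu),1),"rot",np.round(np.degrees(Ro.from_matrix(Rd@R.T).as_rotvec()),2))
E
python3 -c "
from m import *
gt(622,281,80)
im,W,L=meas('w14')"
```

```text
t 12.6 B [535.4 283.3  94. ] Tg [617.4 284.5  91.7] tilt -1.63 F [0.2 0.2 0.3] M [ 0.04 -0.04  0.01] op 0.0
tcp uvz [573.6 284.1 114.9]
need [ 47.3 -10.6 -34.9] rot [ 0.36 -1.7  -0.87]
nub v 281.3 u 598.8 606.1
case v [281.3 281.3 281.3 281.2 281.1]Traceback (most recent call last):
  File "<string>", line 4, in <module>
    im,W,L=meas('w14')
           ~~~~^^^^^^^
  File "m.py", line 14, in meas
    print("pack",x,"ytool %.2f v %.2f w %.1f"%((L[t][:,1].min()+L[t][:,1].max())/2,(v[t].min()+v[t].max())/2,np.ptp(v[t])),"ztop %.1f"%np.median(L[t][:,2]))
                                                ~~~~~~~~~~~~~^^
    return umr_minimum(a, axis, None, out, keepdims, initial, where)
ValueError: zero-size array to reduction operation minimum which has no identity
```

View pics/w14.png

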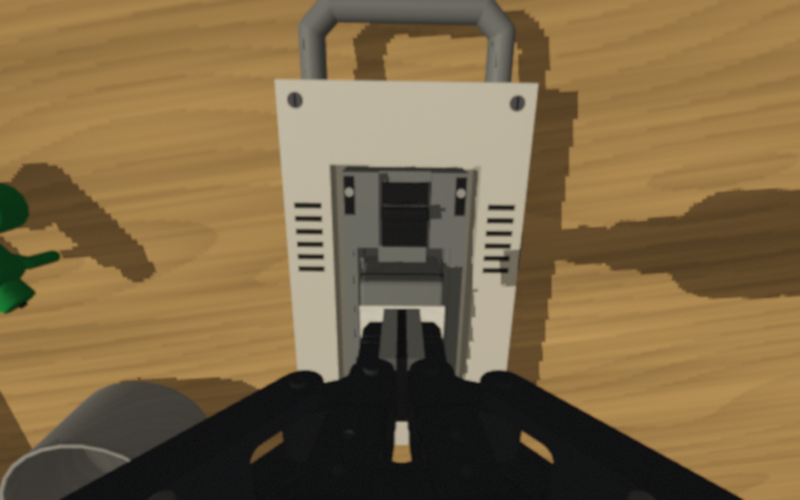

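Call:
play_rows:
  series: "25 -5 0 0.3 -1.6 -0.8 0;22 -5 -10 0 0 0 0;4 -1 -22 0 0 0 0;0 0 -8 0 0 0 0;0 0 0 0 0 0 0"

```text
time_s: 13.07
tool_pos: [655.0, 184.0, 72.9]
eef_rot: [179.9, 0.7, -8.5]
ft_force: [-0.3, 0.5, 0.8]
opening: -0.1
```

```bash
python3 -c "
from m import *
gt(623,281.2,48)
im,d,W=cloud('wrist');crop(im,0,640,0,400,'w15')"
```

```text
t 13.07 B [580.3 283.9  51.3] Tg [662.3 284.6  50.4] tilt -0.67 F [-0.4  0.5  0.8] M [0.01 0.02 0.02] op -0.1
tcp uvz [618.2 284.2  72.9]
need [  4.3  -3.7 -24.9] rot [-0.04 -0.67 -0.47]
```

View pics/w15.png

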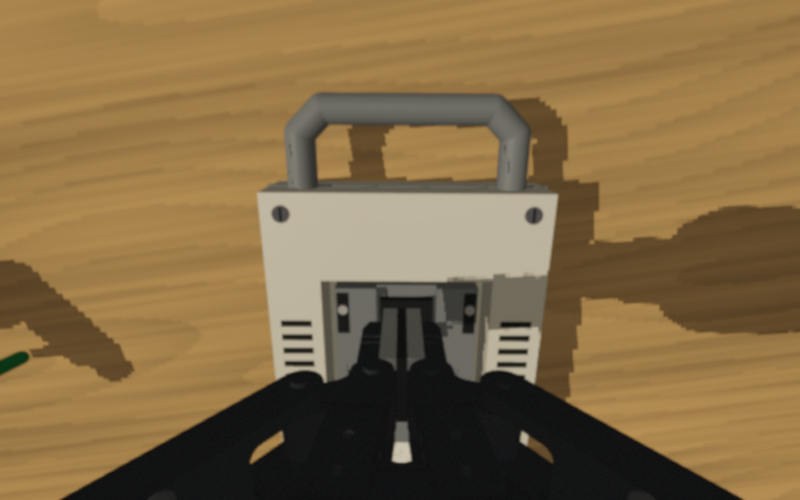

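Call:
play_rows:
  series: "5 -3.5 -5 0 -0.6 -0.4 0;0 0 -8 0 0 0 0;0 0 -4 0 0 0 0;0 0 0 0 0 0 0"

```text
time_s: 13.45
tool_pos: [658.3, 182.6, 57.1]
eef_rot: [-179.9, 0.1, -8.8]
ft_force: [0.3, -0.3, 0.2]
opening: 0.2
```

```bash
python3 -c "
from m import *
gt(624,281.2,48.5)"
```

```text
t 13.45 B [584.  283.3  35.1] Tg [666.  283.6  35. ] tilt -0.07 F [ 0.4 -0.2  0.2] M [-0.03  0.   -0.03] op 0.2
tcp uvz [621.6 283.4  57.1]
need [ 2.1 -2.5 -8.6] rot [-0.14 -0.04 -0.21]
```

Call:
play_rows:
  series: "3 -2.3 -3 0 0 -0.2 0;0 0 -4 0 0 0 0;0 0 -1 0 0 0 0;0 0 0 0 0 0 0"

```text
time_s: 13.78
tool_pos: [661.8, 180.6, 49.2]
eef_rot: [-179.8, -0.0, -9.0]
ft_force: [0.5, -0.3, -0.0]
opening: 0.3
```

```bash
python3 -c "
from m import *
gt(624,281.2,48.5)
im,d,W=cloud('scene');crop(im,330,430,150,250,'s16',6)
im,d,W=cloud('wrist');crop(im,200,440,160,340,'w16')"
```

```text
t 13.78 B [587.8 281.9  27.2] Tg [669.8 281.9  27.2] tilt 0.00 F [ 0.5 -0.2 -0. ] M [ 0.03  0.01 -0.05] op 0.3
tcp uvz [625.4 281.9  49.2]
need [-1.5 -0.4 -0.7] rot [-0.18  0.03 -0.01]
```

View pics/s16.png

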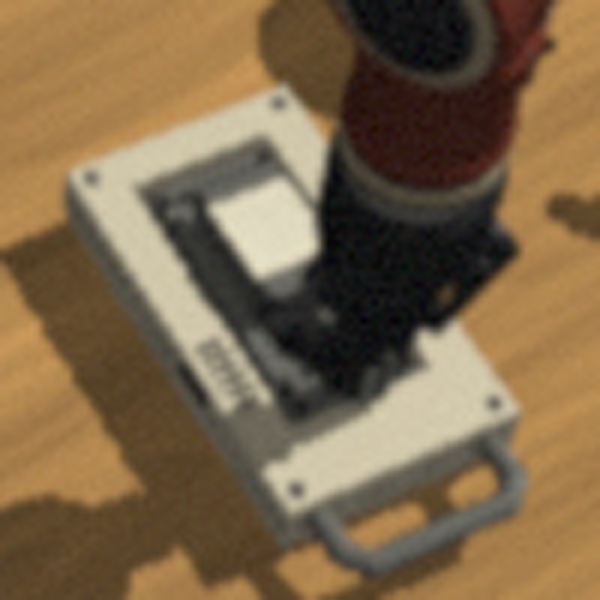

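View pics/w16.png

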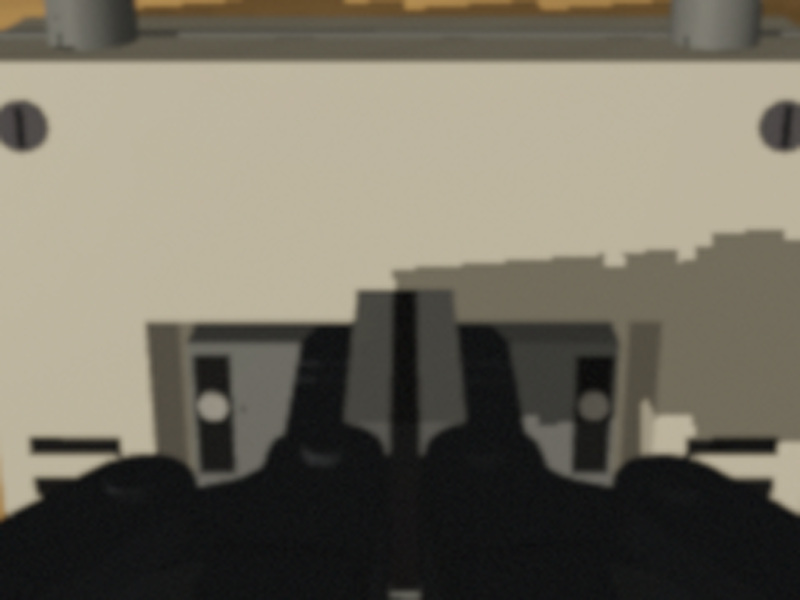

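Call:
play_rows:
  series: "-3 0.3 -0.8 0 0 0 0;-3 0.5 0 0 0 0 0;0 0 0 0 0 0 0"

```text
time_s: 14.13
tool_pos: [655.4, 181.8, 49.0]
eef_rot: [-179.8, -0.0, -9.0]
ft_force: [-0.6, 0.0, 0.1]
opening: -0.2
```

Call:
play_rows:
  series: "-2 0.3 0 0 0 0 0;-2 0.3 0 0 0 0 0;0 0 0 0 0 0 0"

```text
time_s: 14.38
tool_pos: [652.7, 182.1, 49.5]
eef_rot: [-179.7, -0.3, -9.0]
ft_force: [-0.6, -0.5, 0.4]
opening: 0.1
```

```bash
python3 -c "
from m import *
gt(608,281.2,48)"
```

```text
t 14.38 B [578.7 282.1  27.4] Tg [660.7 282.1  27.8] tilt 0.29 F [-0.5 -0.6  0.4] M [-0.03 -0.02 -0.03] op 0.1
tcp uvz [616.1 282.   49.5]
need [-8.2  0.5 -1.5] rot [-0.21  0.32 -0.02]
```

Call:
play_rows:
  series: "-2 0.2 -1 0 0.3 0 0;-2 0.2 -0.5 0 0 0 0"

```text
time_s: 14.55
tool_pos: [650.8, 182.5, 49.3]
eef_rot: [-179.7, -0.3, -9.0]
ft_force: [1.6, -0.9, 0.5]
opening: -0.5
```

Call:
play_rows:
  series: "-2 0.3 0 0 0 0 0;-2 0.3 0 0 0 0 0"

```text
time_s: 14.72
tool_pos: [647.5, 183.0, 49.4]
eef_rot: [-179.7, -0.4, -9.0]
ft_force: [2.9, -0.1, -1.1]
opening: -0.2
```

```bash
python3 -c "
from m import *
gt(608,281.2,48)"
```

```text
t 14.72 B [573.5 282.1  27.1] Tg [655.5 282.1  27.7] tilt 0.39 F [ 2.9  0.4 -1.1] M [ 0.02 -0.46 -0.03] op -0.2
tcp uvz [610.9 282.   49.4]
need [-3.  -0.3 -1.4] rot [-0.25  0.44  0.03]
```

Call:
play_rows:
  series: "-2.5 0.3 -0.5 0 0.3 0 0;-2.5 0.3 -0.5 0 0 0 0"

```text
time_s: 14.88
tool_pos: [645.5, 183.3, 49.5]
eef_rot: [-179.6, -0.5, -9.1]
ft_force: [7.5, -1.6, -1.4]
opening: -0.1
```

Call:
play_rows:
  series: "-2 0.3 0 0 0 0 0;-2 0.3 0 0 0 0 0"

```text
time_s: 15.05
tool_pos: [645.5, 183.2, 49.9]
eef_rot: [-179.5, -1.1, -9.1]
ft_force: [5.9, -0.3, -5.1]
opening: 0.1
```

```bash
python3 -c "
from m import *
gt(606,281.2,48)"
```

```text
t 15.05 B [571.8 282.1  27.2] Tg [653.8 282.   28.8] tilt 1.09 F [ 5.9  0.6 -5.1] M [ 0.17 -1.28 -0.01] op 0.1
tcp uvz [608.9 281.9  49.9]
need [-3.  -0.2 -1.9] rot [-0.3   1.15  0.11]
```

Call:
play_rows:
  series: "4 -0.6 0 0 0.5 0 0;4 -0.6 2 0 0.5 0 0;2 -0.3 15 0 0 0 0;-10 0 30 0 0 0 0;-30 5 20 0 0 0 0"

```text
time_s: 15.47
tool_pos: [609.7, 183.1, 110.4]
eef_rot: [179.7, 1.2, -9.4]
ft_force: [0.2, 0.1, 1.4]
opening: 0.4
```

Call:
play_rows:
  series: "-30 5 10 0 0 0 0;-30 5 0 0 0 0 0;0 0 0 0 0 0 0;0 0 0 0 0 0 0"

```text
time_s: 15.8
tool_pos: [537.4, 195.9, 123.9]
eef_rot: [179.7, 2.1, -9.1]
ft_force: [0.7, 0.6, -0.3]
opening: 0.1
```

Run:
```python
from m import *
gt(624,281.2,48.5)
im,d,W=cloud("wrist");crop(im,0,640,0,400,"w17");u,v=uv(W)
s=(abs(v-281)<9)&(W[...,2]>49)&(W[...,2]<60)&(u>580)&(u<612);print("nub",u[s].min(),u[s].max(),np.median(W[s][:,2]))
for off in (0,8):
  s=(abs(v-281-off)<3)&(W[...,2]<75)
  print([(b,round(float(np.median(W[s&(u>=b)&(u<b+2)][:,2])),1)) for b in range(555,640,2) if (s&(u>=b)&(u<b+2)).sum()>1])
```

```text
t 15.8 B [461.8 277.5 103.4] Tg [543.7 277.3 100.3] tilt -2.13 F [ 0.7  0.7 -0.3] M [ 0.01 -0.06 -0.  ] op 0.1
tcp uvz [500.2 277.5 123.9]
need [122.9 -15.7 -75.4] rot [-0.02 -2.15  0.11]
nub 589.2598314302647 595.8166497308154 52.90904135103918
[(555, 66.2), (557, 65.7), (559, 65.3), (561, 65.4), (563, 65.5), (565, 65.6), (567, 65.4), (569, 64.8), (571, 43.0), (573, 43.3), (575, 43.0), (577, 43.2), (579, 43.4), (581, 43.2), (583, 43.0), (585, 43.1), (587, 43.5), (589, 52.3), (591, 53.3), (593, 52.9), (595, 52.4), (597, 42.9), (599, 43.0), (601, 43.1), (603, 43.0), (605, 43.0), (607, 38.5), (609, 38.2), (611, 38.6), (613, 38.3), (615, 38.4), (617, 38.4), (619, 38.7), (621, 37.9), (623, 32.5), (625, 29.1)]
[(555, 65.8), (557, 65.7), (559, 65.6), (561, 65.7), (563, 65.5), (565, 65.3), (567, 65.6), (569, 64.7), (571, 43.0), (573, 42.8), (575, 42.9), (577, 43.3), (579, 43.1), (581, 43.1), (583, 42.9), (585, 43.4), (587, 43.1), (589, 52.4), (591, 53.1), (593, 53.0), (595, 52.2), (597, 43.1), (599, 42.9), (601, 43.1), (603, 42.9), (605, 43.1), (607, 38.7), (609, 38.4), (611, 38.4), (613, 38.2), (615, 38.3), (617, 38.5), (619, 38.4), (623, 30.5), (625, 32.1)]
```

View pics/w17.png

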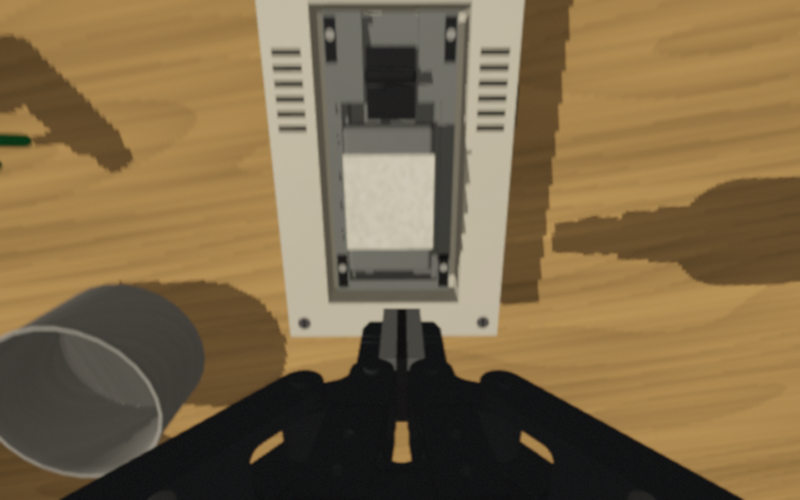

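Run:
```python
from m import *
im,d,W=cloud("wrist");np.savez("w17.npz",im=im,W=W,d=d)
def feats(W,im,vc):
    u,v=uv(W);s=(abs(v-vc)<8);Z=W[...,2];o={}
    nub=s&(Z>50)&(Z<58)&(u>585)&(u<612);o["nub"]=(u[nub].min(),u[nub].max())
    c=s&(Z>41.5)&(Z<46)&(u>585)&(u<618);o["catch_rear"]=u[c].max()
    rec=s&(Z>37)&(Z<40.5)&(u>600)&(u<630);o["recess"]=(u[rec].min(),u[rec].max())
    c=s&(Z>41.5)&(Z<46)&(u>568)&(u<586);o["catch_front"]=u[c].min()
    w=(im.min(-1)>140)&(abs(Z-43.5)<3)&(u>600)&(u<680)&s;o["white"]=u[w].min() if w.any() else None
    b=s&(Z>63)&(Z<68);o["block end"]=u[b&(u<580)].max() if (b&(u<580)).any() else None
    return o
z=np.load("w6.npz");print(feats(z["W"],z["im"],280.5))
z=np.load("w8.npz");print(feats(z["W"],z["im"],281.3))
print(feats(W,im,281.2))
```

```text
{'nub': (np.float64(598.4189990042199), np.float64(605.94649583013)), 'catch_rear': np.float64(616.3681402542018), 'recess': (np.float64(617.2147891882069), np.float64(622.0937425062768)), 'catch_front': np.float64(582.2601503134655), 'white': None, 'block end': None}Traceback (most recent call last):
  File "<stdin>", line 13, in <module>
  File "<stdin>", line 8, in feats
    return umr_minimum(a, axis, None, out, keepdims, initial, where)
ValueError: zero-size array to reduction operation minimum which has no identity
```

Run:
```python
from m import *
def feats(W,im,vc):
    u,v=uv(W);s=(abs(v-vc)<8);Z=W[...,2];o={}
    f=lambda m,g:round(float(g(u[m])),1) if m.any() else None
    nub=s&(Z>50)&(Z<58)&(u>585)&(u<612);o["nub"]=(f(nub,np.min),f(nub,np.max))
    o["catch_rear"]=f(s&(Z>41.5)&(Z<46)&(u>585)&(u<618),np.max)
    rec=s&(Z>37)&(Z<40.5)&(u>600)&(u<630);o["recess"]=(f(rec,np.min),f(rec,np.max))
    o["catch_front"]=f(s&(Z>41.5)&(Z<46)&(u>568)&(u<586),np.min)
    o["blockend"]=f(s&(Z>63)&(Z<68)&(u<580),np.max)
    # fixed side features: carrier +x face edge beside the catch, |dv|~15-20
    t=(abs(abs(v-vc)-17)<3)&(Z>41.5)&(Z<46)&(u>570)&(u<640);o["side top"]=(f(t,np.min),f(t,np.max))
    return o
for n,c in (("w6",280.5),("w8",281.3),("w17",281.2)):
    z=np.load(n+".npz");print(n,feats(z["W"],z["im"],c))
z=np.load("w17.npz");crop(z["im"],260,400,0,105,"w17z")
```

```text
w6 {'nub': (598.4, 605.9), 'catch_rear': 616.4, 'recess': (617.2, 622.1), 'catch_front': 582.3, 'blockend': None, 'side top': (581.8, 622.1)}
w8 {'nub': (599.2, 606.1), 'catch_rear': 617.1, 'recess': (618.3, 626.6), 'catch_front': None, 'blockend': None, 'side top': (582.7, 640.0)}
w17 {'nub': (592.0, 598.5), 'catch_rear': 617.7, 'recess': (609.9, 627.3), 'catch_front': 573.9, 'blockend': 573.7, 'side top': (573.9, 624.2)}
```

View pics/w17z.png

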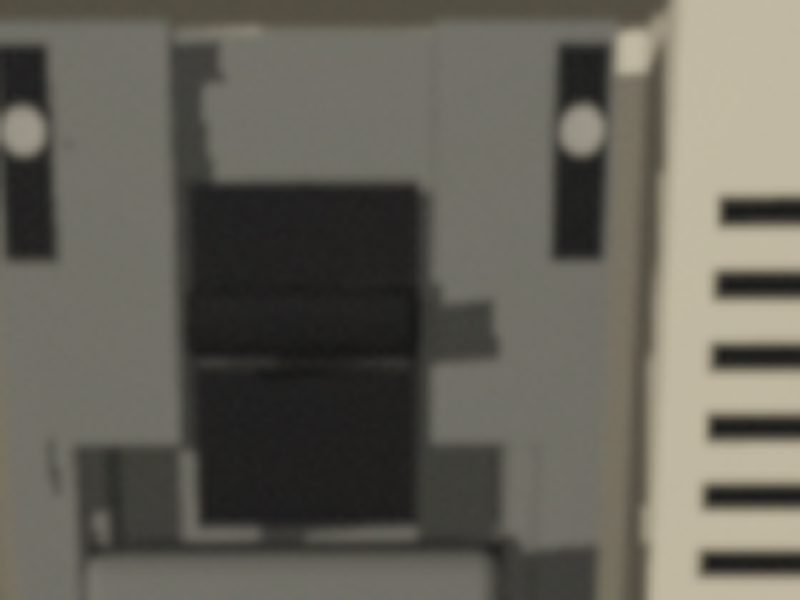

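Call:
play_rows:
  series: "0 0 0 0 -1 0 0;0 0 0 0 0 0 0;0 0 0 0 0 0 0;0 0 0 0 0 0 0;0 0 0 0 0 0 0"

```text
time_s: 16.32
tool_pos: [540.3, 194.5, 121.4]
eef_rot: [179.7, 1.2, -9.3]
ft_force: [-0.1, 0.9, -0.2]
opening: -0.3
```

Run:
```python
from m import *
print(r.get_state()["qvel"])
im,d,W=cloud("wrist");np.savez("w18.npz",im=im,W=W,d=d)
crop(im,260,400,0,105,"w18z")
def prof(W,vc,dv,lo,hi):
    u,v=uv(W);s=(abs(v-vc-dv)<2.5)&(W[...,2]<75)&(u>lo)&(u<hi)
    o=np.argsort(u[s]);return list(zip(np.round(u[s][o],1).tolist(),np.round(W[s][:,2][o],0).tolist()))
def first(W,vc,dv,lo,hi,zt,up=True):
    p=np.array(prof(W,vc,dv,lo,hi)); 
    a=p[(p[:,1]>zt)][:,0]; return a
for n,vc in (("w6",280.5),("w8",281.3),("w17",281.2),("w18",281.2)):
    W=np.load(n+".npz")["W"];u,v=uv(W);Z=W[...,2]
    res=[]
    for dv in (-17,17):
        s=(abs(v-vc-dv)<2)&(u>574.5)&(u<600)
        top=u[s&(Z>41.5)&(Z<46)];low=u[s&(Z<38)]
        res.append((round(top.min(),2) if len(top) else None,round(low.max(),2) if len(low) else None))
    s=(abs(v-vc)<8);nub=s&(Z>50)&(Z<58)&(u>585)&(u<612)
    print(n,"wall edge",res,"nub",round(u[nub].min(),2),round(u[nub].max(),2))
```

```text
[ 0.27021385  0.48365556  0.19237038 -0.35324189  0.05970408  0.07983864
 -0.05459802]
w6 wall edge [(np.float64(581.87), np.float64(582.04)), (np.float64(581.82), np.float64(581.99))] nub 598.42 605.95
w8 wall edge [(np.float64(592.36), None), (np.float64(582.71), np.float64(582.72))] nub 599.25 606.14
w17 wall edge [(np.float64(584.48), np.float64(583.49)), (np.float64(583.97), np.float64(583.55))] nub 592.0 598.46
w18 wall edge [(np.float64(582.4), np.float64(581.85)), (np.float64(582.58), np.float64(582.04))] nub 590.2 597.46
```

Call:
play_rows:
  series: "35 -6 0 0 -0.6 0 0;36 -6 0 0 -0.5 0 0;36 -6 0 0 0 0 0;6 -1 -10 0 0 0 0;0 0 -20 0 0 0 0"

```text
time_s: 16.78
tool_pos: [657.8, 175.3, 93.8]
eef_rot: [-180.0, -0.2, -9.1]
ft_force: [-0.8, 1.1, -0.6]
opening: 0.2
```

```bash
python3 -c "
from m import *
gt(622,281.4,60)"
```

```text
t 16.78 B [584.7 276.1  71.7] Tg [666.7 275.9  71.9] tilt 0.15 F [-1.   1.  -0.6] M [ 0.    0.07 -0.03] op 0.2
tcp uvz [622.3 276.   93.8]
need [  0.6   5.3 -33.8] rot [-0.01  0.15  0.15]
```

Call:
play_rows:
  series: "0.5 5 -15 0 0.1 0.1 0;0 0 -15 0 0 0 0;0 0 -8 0 0 0 0;0 0 0 0 0 0 0"

```text
time_s: 17.12
tool_pos: [655.7, 179.4, 47.9]
eef_rot: [179.8, 0.4, -9.2]
ft_force: [-0.5, -0.2, 0.3]
opening: 0.0
```

```bash
python3 -c "
from m import *
gt(618,281.4,48)"
```

```text
t 17.12 B [581.8 279.8  26.1] Tg [663.8 279.5  25.5] tilt -0.43 F [-0.5 -0.3  0.3] M [-0.01  0.03 -0.06] op 0.0
tcp uvz [619.5 279.7  47.9]
need [-1.3  1.9  0.1] rot [ 0.13 -0.46  0.15]
```

Call:
play_rows:
  series: "-4 2 0 0 -0.3 0 0;-4 0.6 0 0 0 0 0;-3 0.4 0 0 0 0 0"

```text
time_s: 17.37
tool_pos: [645.4, 183.0, 48.1]
eef_rot: [179.9, -0.1, -9.1]
ft_force: [7.5, -1.7, -4.4]
opening: 0.1
```

Call:
play_rows:
  series: "-3 0.4 0 0 0.2 0 0;-3 0.4 0 0 0.2 0 0"

```text
time_s: 17.53
tool_pos: [645.4, 183.0, 50.9]
eef_rot: [180.0, -0.7, -9.1]
ft_force: [3.2, -1.5, -2.9]
opening: -0.2
```

```bash
python3 -c "
from m import *
gt(606,281.4,48)"
```

```text
t 17.53 B [571.5 281.8  28.4] Tg [653.5 281.6  29.4] tilt 0.70 F [ 3.4 -1.  -2.9] M [ 0.01 -1.06 -0.  ] op -0.2
tcp uvz [608.9 281.7  50.9]
need [-2.9  0.1 -2.9] rot [0.12 0.69 0.11]
```

Call:
play_rows:
  series: "1 0 -2.5 0 0.6 0 0;-5 0.7 -1.5 0 0.3 0 0;-6 0.9 -1 0 0.4 0 0"

```text
time_s: 17.78
tool_pos: [645.1, 183.4, 50.6]
eef_rot: [-179.9, -0.8, -9.2]
ft_force: [12.7, -1.5, -8.7]
opening: 0.1
```

```bash
python3 -c "
from m import *
gt(606,281.4,48)"
```

```text
t 17.78 B [571.1 282.1  28.1] Tg [653.1 281.9  29.2] tilt 0.76 F [12.8  0.5 -8.7] M [ 0.1  -2.86  0.01] op 0.1
tcp uvz [608.4 282.   50.6]
need [-2.5 -0.2 -2.6] rot [0.06 0.76 0.18]
```

12.7 N with no further travel: the catch is on its end stop. Backing off and checking.

Call:
play_rows:
  series: "5 -0.8 0 0 0.3 0 0;5 -0.8 2 0 0.3 0 0;2 -0.3 20 0 0 0 0;0 0 35 0 0 0 0;-30 5 25 0 0 0 0"

```text
time_s: 18.2
tool_pos: [625.3, 183.2, 129.1]
eef_rot: [179.6, 0.6, -9.4]
ft_force: [1.8, 0.1, 0.9]
opening: 0.2
```

Call:
play_rows:
  series: "-35 6 10 0 0 0 0;-35 6 10 0 0 0 0;-25 4 10 0 0 0 0;0 0 0 0 0 0 0;0 0 0 0 0 0 0"

```text
time_s: 18.62
tool_pos: [520.2, 204.0, 167.8]
eef_rot: [179.9, 1.0, -9.1]
ft_force: [0.5, 0.4, 0.5]
opening: 0.2
```

Call:
play_rows:
  series: "0 0 0 0 0 0 0;0 0 0 0 0 0 0;0 0 0 0 0 0 0"

```text
time_s: 18.87
tool_pos: [520.8, 204.3, 167.8]
eef_rot: [179.9, 1.1, -9.1]
ft_force: [-0.3, -0.2, -0.9]
opening: -0.1
```

Run:
```python
from m import *
gt(606,281.4,48)
im,d,W=cloud("wrist");crop(im,0,640,0,400,"w19");u,v=uv(W);Z=W[...,2];vc=281.2
res=[]
for dv in (-17,17):
    s=(abs(v-vc-dv)<2)&(u>574.5)&(u<600)
    top=u[s&(Z>41.5)&(Z<46)];low=u[s&(Z<38)];res.append((round(top.min(),2),round(low.max(),2)))
nub=(abs(v-vc)<8)&(Z>50)&(Z<58)&(u>580)&(u<612)
print(res,u[nub].min(),u[nub].max())
b=(Z>60)&(Z<72)&(u>495)&(u<580)&(abs(v-vc)<30);q=W[b];A=np.c_[u[b]-536,v[b]-281,np.ones(b.sum())];print("pack top plane",np.linalg.lstsq(A,q[:,2],rcond=None)[0],u[b].min(),u[b].max(),v[b].min(),v[b].max())
im,d,W=cloud("top");crop(im,180,520,100,300,"top2")
```

```text
t 18.87 B [444.4 283.3 146.5] Tg [526.4 283.1 145. ] tilt -1.06 F [-0.3 -0.3 -0.9] M [-0.01 -0.1  -0.01] op -0.1
tcp uvz [482.4 283.2 167.8]
need [ 121.7  -21.1 -119.8] rot [-0.05 -1.06  0.11]
[(np.float64(582.43), np.float64(582.49)), (np.float64(582.32), np.float64(582.55))] 590.2152713684873 597.1375784532913
pack top plane [ 1.56495469e-03 -2.67044238e-03  6.61364285e+01] 500.6503395916022 571.9574905918986 260.44001712204744 302.99043475209226
```

View pics/w19.png

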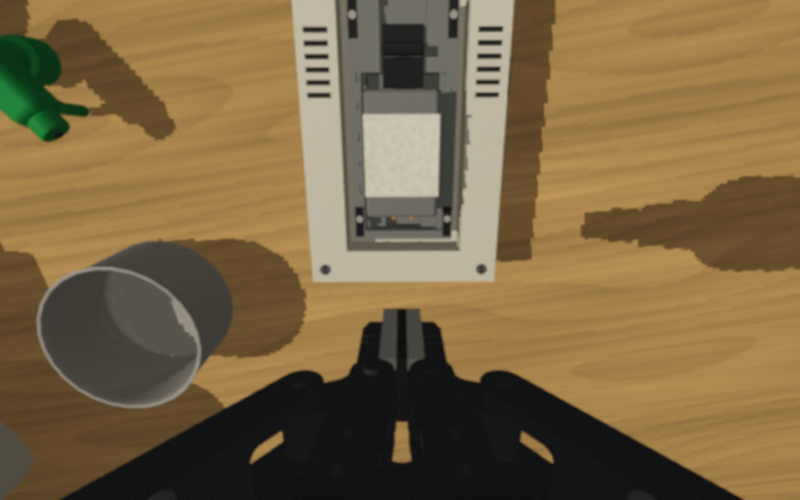

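View pics/top2.png

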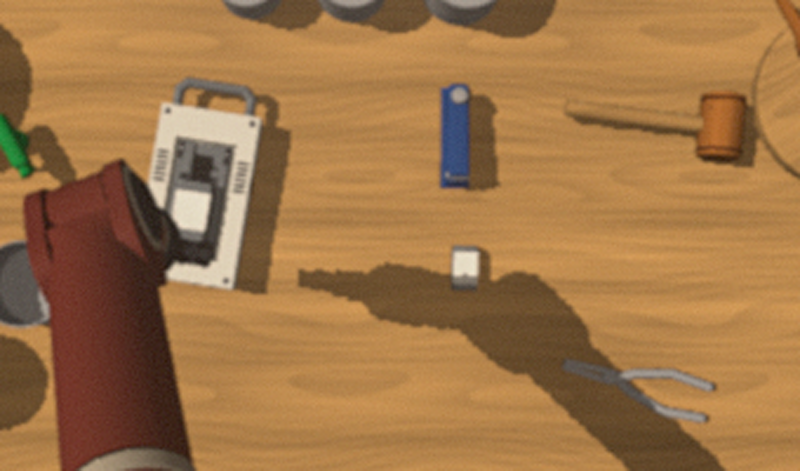

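```bash
python3 -c "
from cell import r
print(r.hand_in())"
```

```text
the job is handed in; nothing more can be done
None
```

The battery pack is in the lantern's bay, lying flat, and the catch is slid fully over its tongue. I handed the job in at about 19 s, with the arm clear of everything.

**How it went:** I held the pack tilted 17°, contact end low, and felt for the bay floor. I pushed the springs back with about 6 N and rocked the tongue end down until the floor pushed back with about 11 N. Then I let go and slid the catch over with closed fingers. From the pictures, the carrier sat roughly 2–3 mm off centre towards −x.

**Last checks:**
- **Pack:** its top measures 66.1 mm high, against 66 mm expected, and is level to about 0.2°. The tongue is up against the bay's end wall.
- **Catch:** in the last picture its nub had moved about 9.0 mm relative to that wall. It moved no further when I pushed again at up to 12.7 N.
- **Other things on the counter:** those visible in the last pictures look unmoved, and the arm passed over them without touching any.

**What disagreed:** two earlier readings of the catch's travel, taken just after the first push, gave about 8.5–9 mm, and the fingers' own travel suggested only 6–7 mm. That is why I pushed again and measured with the arm still. The pack also sat about 1 mm to one side of the bay's middle, within its side play.

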